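Change the food processor over from discs to the chopping blade

TASK

The food processor was put away with its cutting discs inside and now has to chop the shallots: take off the lid, lift out every disc and then the stem they sit on, and put these in the grey accessory tray, discs flat with the hub up. Then fit the chopping blade on the drive in the bowl, turning it until the teeth mesh and pushing it fully home, and only then put all the shallots in the bowl. Finally put the lid back on and press it down until it snaps fully home under its catches; leave the other kitchen things where they are.

Things in the scene. Friction and masses are not known exactly. Their poses are not given: they have to be found in the camera images.
- processor: food processor, fixed: round white motor base 156 mm across, on it a clear open bowl (inside 124 mm wide, outside 137 mm, floor 78 mm and rim 186 mm above the worktop). Origin on the worktop on the bowl's axis, z up. The bowl's handle points to its -y (109 mm out), the dial to -x (93 mm). Four spring catches stand round the rim at 45, 135, 225, 315 degrees, 85 mm out, 20 mm above the rim.
- bowl_rim (a point): centre of the bowl's rim, 186 mm above the worktop. The lid is home when its underside lies on the rim (0 mm). Coming down, it first rests on the rollers of the catches, about 13 mm proud; 10 to 17 N down on its knob snaps it past them, and about 13 N up pulls it free.
- drive_foot (a point): foot of the toothed drive in the middle of the bowl floor, 78 mm above the worktop; z up, x along a tooth. Core 26 mm across, 14 mm high, with six teeth 60 degrees apart, 6 mm wide, 12 mm high, reaching 19 mm from the axis. It turns only with effort (0.3 N m) and then stays. Three spring balls low on it hold what is pushed on.
- lid: white round lid, 138 mm across, edge 5 mm thick; origin at the centre of its underside, z up. Black knob in the middle 35 mm across, 5 to 34 mm above the origin. A collar under it, 121 mm across and 16 mm deep, goes inside the bowl; laid down, the lid stands on this collar (origin 16 mm up). Starts snapped home; it fits at any turn. There is room to lay it between the shallots and the tray.
- disc_1: slicing disc, 91 mm across, plate 7 to 9.5 mm above the origin; black hub 36 mm across up to 22 mm, with a 24 mm bore right through it. Origin under the hub's centre, z up. Starts threaded over the stem's post, resting on its shoulder, 54 mm above the bowl floor.
- disc_2: grating disc with rows of fine teeth, same size and shape as disc_1, starting on top of it (22 mm higher); absent (None) in some starts
- stem: black stem under the discs: toothed foot 55 mm across and 19.5 mm high, column 36 mm across up to a shoulder at 54 mm, then a post 19 mm across up to 104 mm; origin at the centre of its underside, z up. Starts pushed home on the drive; about 8 N straight up pulls it off.
- blade: chopping blade, standing on the worktop: foot 55 mm across, 19.5 mm high, with six inner teeth; round hub 26 mm across up to 98 mm; two sickle knives reaching 55 mm out, 8 to 28 mm up, towards its +x and -x. Origin under its centre, z up. See blade_foot for how it meshes.
- blade_foot (a point): same point and axes as the blade. Its teeth mesh when its yaw is that of drive_foot or any multiple of 60 degrees from it, within about 8 degrees. Unmeshed it stands on the drive's teeth, 12 mm above the bowl floor; meshed it sinks to about 6 mm, on to the spring balls; 5 to 10 N down then pushes it home on the bowl floor (0 mm).
- tray: grey accessory tray, fixed; outside 270 mm along its x, 118 mm along y; wall 5 mm thick and 20 mm high, floor 5 mm thick; origin on the worktop under its middle. Room for two discs and the stem side by side.
- shallot_1: peeled pink shallot lying in front of the processor, 49 mm long (along its x), 30 mm thick; origin at its middle. It may roll. One or two shallots are there (an absent one reads None).
- shallot_2: another shallot, the same
- spice_a: spice jar with red cap, 45 mm across and 106 mm high, bystander behind the blade

How it is judged:
On the way, in this order (a step that is already met when the one before it is completed fails the run):
1. the lid is off the bowl (horizontal distance between lid and bowl_rim above 0.09 m), for 0.2 s.
2. every disc is out of the bowl (horizontal distance between each of disc_1, disc_2 and bowl_rim above 0.09 m), for 0.2 s.
3. the stem is out of the bowl (horizontal distance between stem and bowl_rim above 0.09 m), for 0.2 s.
4. the blade is meshed and fully home on the drive, before the lid goes on (z of blade in the frame of drive_foot between -0.003 and 0.003 m and horizontal distance between blade and drive_foot below 0.004 m and angle between blade's own z axis and vertical below 0.06 rad and horizontal distance between lid and bowl_rim above 0.09 m), for 0.2 s.
5. every shallot is in the bowl (horizontal distance between each of shallot_1, shallot_2 and bowl_rim below 0.056 m and z of shallot_1 in the frame of bowl_rim between -0.12 and -0.03 m and z of shallot_2 in the frame of bowl_rim between -0.12 and -0.03 m), for 0.2 s.
6. the lid is fully home under its catches (z of lid in the frame of bowl_rim between -0.003 and 0.003 m and horizontal distance between lid and bowl_rim below 0.005 m and angle between lid's own z axis and vertical below 0.04 rad and linear speed of lid below 0.02 m/s), for 0.2 s.
At the end, for the whole second after the job is handed in: Blade meshed and home on the drive (3 mm up, 4 mm aside, 0.06 rad); lid home on the rim (3 mm up, 5 mm aside, 0.04 rad); every disc flat (0.12 rad), hub up, in the tray (110 x 45 mm from its middle, under 60 mm up); stem in the tray; shallots in the bowl; at rest (all of step 5 and all of step 6 and z of blade in the frame of drive_foot between -0.003 and 0.003 m and horizontal distance between blade and drive_foot below 0.004 m and angle between blade's own z axis and vertical below 0.06 rad and x of stem in the frame of tray between -0.13 and 0.13 m and y of stem in the frame of tray between -0.054 and 0.054 m and z of stem in the frame of tray below 0.045 m and linear speed of each of stem, disc_1, disc_2 below 0.02 m/s and x of disc_1 in the frame of tray between -0.11 and 0.11 m and y of disc_1 in the frame of tray between -0.045 and 0.045 m and z of each of disc_1, disc_2 in the frame of tray below 0.06 m and angle between each of disc_1, disc_2's own z axis and vertical below 0.12 rad and x of disc_2 in the frame of tray between -0.11 and 0.11 m and y of disc_2 in the frame of tray between -0.045 and 0.045 m); the robot touches nothing.
It fails at once if the spice jar beside the blade is shoved or knocked away (more than 4 cm) (distance of spice_a from where it was at the start of the episode above 0.04 m).
Of disc_2, shallot_1, shallot_2 only 2 to 3 are there at a start; the rules pass over those that are not, and their reading is None.
At some moment in a run one of lid, disc_1 may be knocked a few centimetres aside while the robot is not near it.
It also fails if it takes over 210 s, if anything falls off the work surface, if the arm or the gripper's body presses on something with over 40 N, if the wrist force passes 120 N, or if a joint passes its speed limit or range.

ROBOT

A 6-joint arm with a two-finger parallel gripper is mounted at the origin on a cart in front of the work surface, level with it; the furniture and walls round the work are solid. World frame = base frame: x ahead of the robot, y to its left, z up, the work surface at z = 0. Lengths are in m, angles in rad, forces in N, time in s.
With the tool pointing down it reaches from about 0.3 to 0.875 m from the base axis. Payload 4.2 kg.
Tool frame: the origin (TCP) lies between the finger pads; the fingertips stand 17 mm ahead of it and the grasp point (between the pads) lies 2 mm behind it (arm.tip_reach is the z of the fingertips in the tool frame, in m); z points along the fingers, y is the line along which they close (so a half turn about z gives the same grasp; the last joint's range is limited). The gripper opens to 85 mm and grips with 20 to 120 N. Pads are 22 mm wide; open, the fingers measure 114 mm over their backs; the gripper's body (76 mm by 85 mm) begins 54 mm behind the grasp point. The pads swing forward as they close: fully open they stand 13 mm farther back than shut.
Start: joints at [-1.358, 0.32, 1.565, -0, 1.257, -0.02], TCP at [0.133, -0.56, 0.248] pointing down, gripper open.
Joint ranges: [-3.11, 3.11], [-0.84, 2.01], [0.21, 2.61], [-1.34, 4.49], [0.05, 2.63], [-2.56, 2.56]. Speed limits (rad/s): [2.57, 2.57, 3.14, 3.14, 3.14, 3.14].

INTERFACE

Orientations are given as a rotation vector (axis times angle).
In Python, from plant import arm gives the robot as it stands. The module is installed in compiled form; this text tells all that it offers.
- The arm moves only by the tool carry_out, never from a script. Its argument "series" is a list of rows, each a list of 7 numbers: the shift along the tool's x, y, z in mm, then the turn, a rotation vector about the tool's x, y, z in degrees, then the opening, from -1 (shut) to 1 (fully open). A call has 1 to 8 rows; each row shifts and turns the commanded pose from where the row before left it, along the tool's axes as they then stand; what a row does not reach is not made up. A row lasts 1/10 s, in which the tool goes at most 50 mm and 8.59 degrees, less where a joint would pass 70% of its speed; a pose out of reach is approached as far as the arm can. A call with a gripper value outside its range is refused whole. The fingers move at their own pace and stop on an object; the grip force is fixed at half the most. Time passes only in rows, so rows that do not move let the fingers close. It gives the time, the measured TCP pose, the force, the opening and the grip force at its end, in the units of the state.
- arm.observe(): the state, without advancing time (a new reading comes with each control period).
- arm.get_image(name): name is "scene" or "top" or "wrist"; returns a dict with "image" (384x512x3 uint8, red, green, blue), "camera_matrix" (3x3 intrinsics, pixels), "R" (3x3) and "t" (3): a world point X has camera coordinates R X + t. Camera axes: x right, y down, z forward; pixel columns grow to the right and rows downward; lengths in m; the calibration is good to about 2 mm. A picture is of the moment at which its call begins. There is no depth.
- arm.hand_in(): hands the job in; it is judged then, once.
The state is a dict: "t": time; "q": joint angles; "joint_vel": joint speeds; "tau": joint torques, N m; "eef_pos": TCP position; "eef_rot": TCP orientation; "ft_force": force on the tool from outside, world axes, zero at the start; "torque": the same for the moment, N m; "grip_width": opening from 0.0 (shut) to 1.0 (fully open); "gripper_force": force on a finger pad.
Only numpy, scipy, OpenCV 4.12 (cv2) and the standard library are available. Lean on these libraries where they do the work, as an engineer would, in place of code of your own. Each camera call takes 0.05 s, during which the arm holds its last target. There are 200 camera calls.

## Working session

There is one attempt and no reset: what is moved stays moved. The work goes in short steps, Python scripts to look and compute and a tool call to move; the robot and the scene stay as the last step left them, time stands still between calls to the robot, and variables do not carry over. Pictures are saved under pics/ and viewed, at most 14 in all, crops included, and the job is handed in when it is done.

Besides the shell and the picture viewer there is one more tool, called in YAML: its name, and indented under it one key for each argument. carry_out: Moves the arm, as the interface text tells. Its arguments: {"type":"object","properties":{"series":{"type":"array","items":{"type":"array","items":{"type":"number"}}}},"required":["series"]}

```bash
mkdir -p pics; cat > h.py <<'E'
import numpy as np,cv2
from scipy.spatial.transform import Rotation as Ro
from plant import arm
def get(n,f=None):
    d=arm.get_image(n)
    if f: cv2.imwrite('pics/'+f+'.png',d['image'][:,:,::-1])
    return d
def ray(d,u,v,z):
    K,R,t=np.array(d['camera_matrix']),np.array(d['R']),np.array(d['t']).ravel()
    c=-R.T@t; r=R.T@np.linalg.solve(K,[u,v,1.]); return c+r*(z-c[2])/r[2]
def proj(d,X):
    p=np.array(d['camera_matrix'])@(np.array(d['R'])@np.array(X)+np.array(d['t']).ravel()); return p[:2]/p[2]
def st():
    s=arm.observe(); print('t',s['t'],'p',np.round(s['eef_pos'],4),'R',np.round(Ro.from_rotvec(s['eef_rot']).as_matrix(),3).tolist(),'F',np.round(s['ft_force'],1),'g',s['grip_width'],s['gripper_force'],'q',np.round(s['q'],2)); return s
def mv(target):
    s=arm.observe(); R=Ro.from_rotvec(s['eef_rot']).as_matrix()
    return np.round(1000*R.T@(np.array(target)-s['eef_pos']),1)
E
python3 - <<'E'
from h import *
s=st()
for n in('top','scene'):
    d=get(n,n+'0'); print(n,-np.array(d['R']).T@np.array(d['t']).ravel(), np.array(d['camera_matrix']).tolist())
a=cv2.imread('pics/top0.png');cv2.imwrite('pics/top0b.png',cv2.resize(a,(800,600)))
E
```

```text
t 0.0 p [ 0.1326 -0.5591  0.2475] R [[0.973, 0.231, -0.0], [0.231, -0.973, 0.002], [0.0, -0.002, -1.0]] F [-0.2  0.   0. ] g 0.9962797889227306 0.0 q [-1.36  0.32  1.57 -0.    1.26 -0.02]
top [0.41589314 0.0177549  1.05171959] [[393.8079959873652, 0.0, 263.54879726043794], [0.0, 393.8079959873652, 191.07970359513035], [0.0, 0.0, 1.0]]
scene [ 0.14132442 -0.25223213  1.03101708] [[412.2508962383904, 0.0, 260.07312918757776], [0.0, 412.2508962383904, 183.96064938852405], [0.0, 0.0, 1.0]]
```

View pics/top0.png

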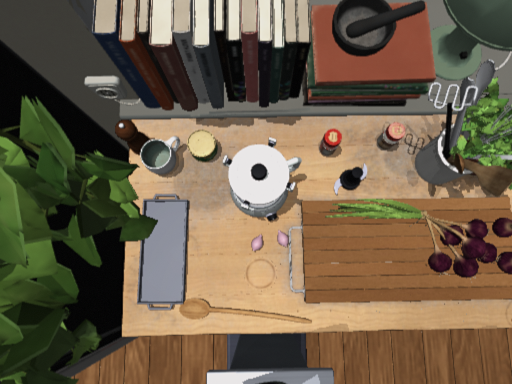

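View pics/scene0.png

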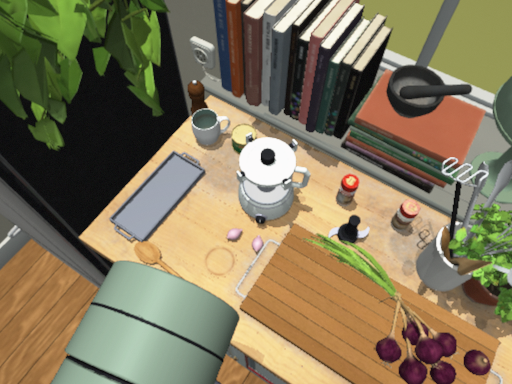

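The top view shows the lid at (259,174) with its knob in the middle, handle right at (293,163), blade (351,179), red-capped jar (331,139), tray (164,250), and two shallots at (257,243) and (283,239). The scene view agrees.

```bash
cat >> h.py <<'E'
def blobs(d,lo,hi,box,amin=20):
    u0,v0,u1,v1=box; hsv=cv2.cvtColor(np.ascontiguousarray(d['image']),cv2.COLOR_RGB2HSV)
    m=cv2.inRange(hsv,np.array(lo),np.array(hi)); k=np.zeros_like(m); k[v0:v1,u0:u1]=m[v0:v1,u0:u1]
    cs,_=cv2.findContours(k,cv2.RETR_EXTERNAL,cv2.CHAIN_APPROX_NONE)
    return sorted([c for c in cs if cv2.contourArea(c)>amin],key=cv2.contourArea,reverse=True)
def cen(c):
    m=cv2.moments(c); return m['m10']/m['m00'],m['m01']/m['m00']
E
python3 - <<'E'
from h import *
T=get('top');S=get('scene')
def show(n,d,lo,hi,box,z,k=2,amin=20):
    for c in blobs(d,lo,hi,box,amin)[:k]:
        u=cen(c); r=cv2.minAreaRect(c); print(n,np.round(u,1),'area',cv2.contourArea(c),'rect',np.round(r[1],1),round(r[2]),'X',np.round(ray(d,*u,z),4))
show('knobT',T,(0,0,0),(180,255,60),(245,160,272,187),.22)
show('knobS',S,(0,0,0),(180,255,60),(255,145,282,168),.22)
show('shT',T,(140,30,60),(179,255,255),(245,228,300,256),.015)
show('shS',S,(140,30,60),(179,255,255),(220,222,272,256),.015)
show('bladeT',T,(0,0,0),(180,255,60),(330,160,375,200),.098)
show('jarT',T,(0,150,60),(8,255,255),(315,120,347,160),.106)
show('trayT',T,(100,20,60),(130,120,200),(135,195,192,308),.02)
show('trayS',S,(100,20,60),(130,120,200),(105,145,210,245),.02)
show('handle?',T,(100,15,60),(130,120,220),(285,150,305,175),.13)
for f,b,d in(('c1',(205,130,385,265),T),):
    u0,v0,u1,v1=b; c=d['image'][v0:v1,u0:u1,::-1]; cv2.imwrite('pics/c1.png',cv2.resize(c,None,fx=4.4,fy=4.4,interpolation=cv2.INTER_CUBIC))
for c in blobs(T,(100,20,60),(130,120,200),(135,195,192,308))[:1]:
    for p in cv2.boxPoints(cv2.minAreaRect(c)): print(np.round(ray(T,*p,.02),3))
E
```

```text
knobT [258.8 171.7] area 169.0 rect [15. 14.] 90 X [0.6114 0.0178 0.22  ]
knobS [267.2 156.5] area 146.0 rect [15. 12.] 90 X [0.6042 0.0153 0.22  ]
shT [282.5 238.4] area 101.0 rect [14.1 10.6] 31 X [ 0.4792 -0.0414  0.015 ]
shT [256.7 242.9] area 96.5 rect [ 9. 15.] 0 X [0.4688 0.0262 0.015 ]
shS [257.2 243.5] area 92.5 rect [12.5 10.7] 63 X [ 0.4764 -0.0398  0.015 ]
shS [233.9 233.4] area 92.0 rect [ 9. 13.] 90 X [0.4667 0.0277 0.015 ]
bladeT [350.9 178.2] area 322.5 rect [19.6 22.9] 74 X [ 0.6197 -0.2105  0.098 ]
jarT [332.4 137.2] area 220.0 rect [16.3 17.7] 45 X [ 0.7239 -0.1682  0.106 ]
trayT [164.4 252.7] area 4020.0 rect [ 45.1 113. ] 2 X [0.4476 0.265  0.02  ]
trayS [156.9 196.3] area 3555.0 rect [40.1 99.5] 43 X [0.4411 0.2675 0.02  ]
[0.315 0.329 0.02 ]
[0.604 0.328 0.02 ]
[0.597 0.209 0.02 ]
[0.308 0.216 0.02 ]
```

View pics/c1.png

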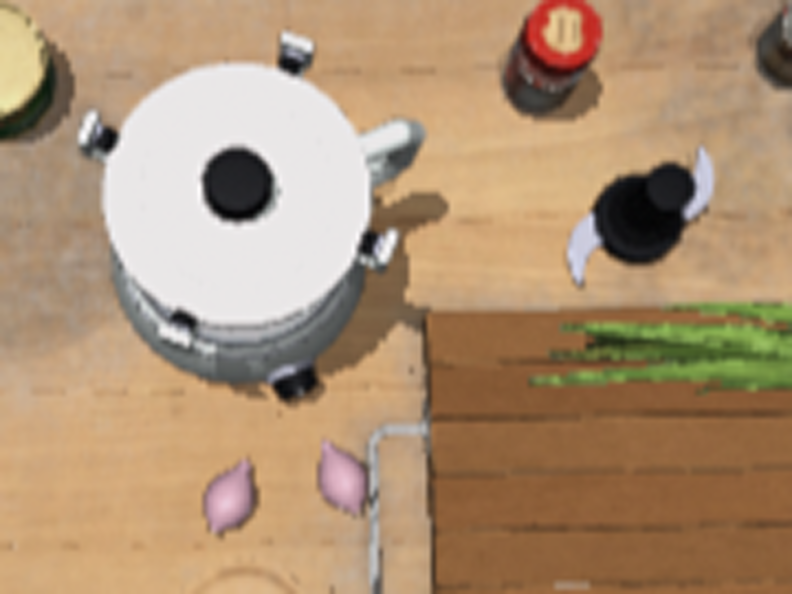

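The crop shows four catches round a white lid (yaw about 22° from their diagonals), blade knives pointing up-right/down-left, and two shallots. I'll raise the arm and move over the processor for a wrist view.

carry_out:
  series:
    - [0,0,-50,0,0,6.65,1]
    - [0,0,-50,0,0,6.65,1]
    - [32,-38.5,0,0,0,0,1]
    - [32,-38.5,0,0,0,0,1]
    - [32,-38.5,0,0,0,0,1]
    - [32,-38.5,0,0,0,0,1]
    - [32,-38.5,0,0,0,0,1]
    - [32,-38.5,0,0,0,0,1]

```text
t: 1.0
eef_pos: [0.325, -0.3269, 0.3483]
eef_rot: [3.141, 0.0, 0.0]
ft_force: [0.9, -1.1, -0.5]
grip_width: 1.0
gripper_force: 0.0
```

carry_out:
  series:
    - [32,-38.5,0,0,0,0,1]
    - [32,-38.5,0,0,0,0,1]
    - [32,-38.5,0,0,0,0,1]
    - [32,-38.5,0,0,0,0,1]
    - [32,-38.5,0,0,0,0,1]
    - [32,-38.5,0,0,0,0,1]
    - [0,0,0,0,0,0,1]
    - [0,0,0,0,0,0,1]

```text
t: 1.8
eef_pos: [0.516, -0.0971, 0.3477]
eef_rot: [3.141, 0.005, -0.003]
ft_force: [0.4, -0.3, 0.5]
grip_width: 0.997
gripper_force: 0.0
```

```bash
python3 - <<'E'
from h import *
s=st()
d=get('wrist','w1'); R=Ro.from_rotvec(s['eef_rot']).as_matrix(); c=-np.array(d['R']).T@np.array(d['t']).ravel()
print('cam in tool',R.T@(c-s['eef_pos']),'\n',(np.array(d['R'])@R).round(3),d['camera_matrix'][0])
E
```

```text
t 1.8 p [ 0.516  -0.0971  0.3477] R [[1.0, 0.003, -0.002], [0.003, -1.0, -0.0], [-0.002, 0.0, -1.0]] F [ 0.4 -0.3  0.5] g 0.997392820474068 0.0 q [-0.21  0.19  1.49 -0.    1.46  1.36]
cam in tool [ 0.07480495 -0.00119261 -0.12513359] 
 [[-0.     1.    -0.001]
 [-0.956 -0.    -0.295]
 [-0.295  0.001  0.956]] [338.61653896   0.         256.55687775]
```

View pics/w1.png

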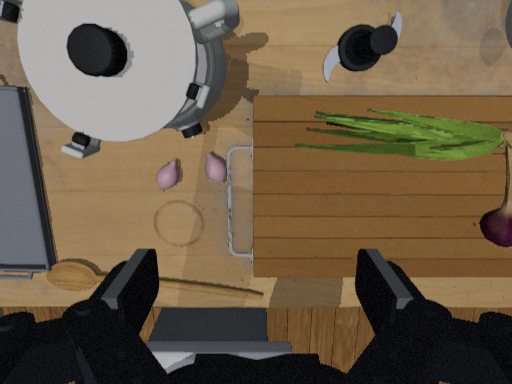

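The wrist view (looking back towards the fingers) shows the lid knob at (97,50), blade hub top (383,40), shallots (167,175) and (215,167), and the tray at left.

```bash
python3 - <<'E'
from h import *
T=get('top');S=get('scene');W=get('wrist')
def lid(n,d,box):
    for c in blobs(d,(0,0,205),(180,30,255),box,300)[:1]:
        h=cv2.convexHull(c); (u,v),ax,a=cv2.fitEllipse(h); P=[ray(d,*p[0],.191) for p in h]
        (x,y),r=cv2.minEnclosingCircle(np.array(P)[:,:2].astype(np.float32)); print(n,u,v,ax,np.round(ray(d,u,v,.191),4),'circ',round(x,4),round(y,4),round(r,4))
lid('T',T,(224,142,293,208));lid('S',S,(236,136,300,195));lid('W',W,(10,0,200,145))
# triangulate shallots & blade hub top
def show(n,d,lo,hi,box,z,k=1,amin=20):
    for c in blobs(d,lo,hi,box,amin)[:k]:
        u=cen(c); (a,b),ax,an=cv2.fitEllipse(c)
        th=np.deg2rad(an+90); p=ray(d,a,b,z);q=ray(d,a+5*np.cos(th),b+5*np.sin(th),z)
        print(n,np.round(u,1),cv2.contourArea(c),'X',np.round(ray(d,*u,z),4),'yaw',np.rad2deg(np.arctan2(*(q-p)[[1,0]])).round())
show('shT',T,(140,30,60),(179,255,255),(245,228,300,256),.015,2)
show('shW',W,(140,30,60),(179,255,255),(145,145,232,195),.015,2)
show('knives T',T,(110,8,150),(140,80,255),(330,160,375,200),.02,3,3)
show('knives W',W,(110,8,150),(140,80,255),(315,5,410,90),.02,3,3)
show('blade',W,(0,0,0),(180,255,60),(325,15,405,75),.098)
W2=W['image'][0:100,310:410]; g=cv2.cvtColor(np.ascontiguousarray(W2),cv2.COLOR_RGB2GRAY)
cv2.imwrite('pics/c2.png',cv2.resize(np.clip(W2.astype(int)*2,0,255).astype(np.uint8)[:,:,::-1],None,fx=5,fy=5))
E
```

```text
T 259.50506591796875 173.27908325195312 (58.92070388793945, 64.40211486816406) [0.6146 0.0162 0.191 ] circ 0.6166 0.0112 0.0762
S 270.1478576660156 173.63270568847656 (20.693437576293945, 46.84046936035156) [ 0.5834 -0.0069  0.191 ] circ 0.5866 -0.0034 0.0574
shT [282.5 238.4] 101.0 X [ 0.4792 -0.0414  0.015 ] yaw 24.0
shT [256.7 242.9] 96.5 X [0.4688 0.0262 0.015 ] yaw 157.0
shW [213.8 168. ] 411.0 X [ 0.4788 -0.0386  0.015 ] yaw 24.0
shW [166.1 175.4] 400.0 X [0.4683 0.0284 0.015 ] yaw 152.0
knives W [328.4  60.9] 251.5 X [ 0.6179 -0.1885  0.02  ] yaw 165.0
knives W [395.   22.1] 111.0 X [ 0.6621 -0.2668  0.02  ] yaw -176.0
blade [362.7  44.8] 1954.0 X [ 0.6286 -0.2071  0.098 ] yaw 115.0
```

carry_out:
  series:
    - [33,-38,0,0,0,0,1]
    - [33,-38,0,0,0,0,1]
    - [31,-38,0,0,0,0,1]
    - [0,0,45,0,0,0,1]
    - [0,0,45,0,0,0,1]
    - [0,0,25,0,0,0,1]
    - [0,0,0,0,0,0,1]
    - [0,0,0,0,0,0,1]

```text
t: 2.8
eef_pos: [0.6126, 0.0146, 0.2343]
eef_rot: [3.141, -0.002, 0.002]
ft_force: [0.3, -0.7, 0.8]
grip_width: 1.001
gripper_force: 0.0
```

```bash
python3 - <<'E'
from h import *
s=st(); d=get('wrist','w2'); print(proj(d,[.613,.017,.22]))
print(mv([.613,.017,.212]))
for c in blobs(d,(0,0,0),(180,255,60),(150,50,360,380),100)[:3]: print(cen(c),cv2.boundingRect(c))
E
```

```text
t 2.8 p [0.6126 0.0146 0.2343] R [[1.0, -0.001, 0.001], [-0.001, -1.0, -0.0], [0.001, 0.0, -1.0]] F [ 0.3 -0.7  0.8] g 1.0012481651076817 0.0 q [ 0.01  0.39  1.5  -0.    1.26  1.58]
[253.79893258 254.50500982]
[-0.4 -2.2 23.5]
(246.19793215777915, 241.49911479356985) (208, 200, 76, 83)
(261.5892198257826, 364.44539541252993) (150, 283, 210, 97)
(305.0575373993095, 101.87571921749137) (291, 88, 30, 26)
```

View pics/w2.png

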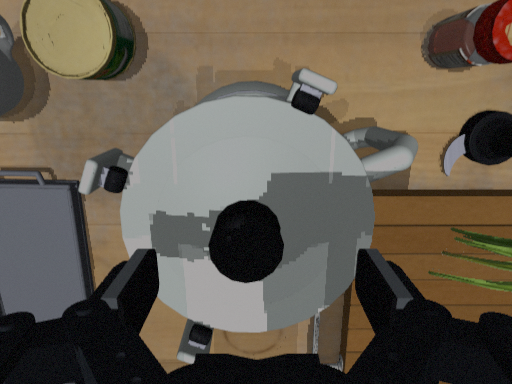

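The lid spans about (121–375, 96–333), and the knob blob is centred at (246,242), slightly left of the gripper's midline.

```bash
python3 - <<'E'
from h import *
d=get('wrist')
a=[ray(d,121,215,.191),ray(d,375,215,.191),ray(d,248,96,.191),ray(d,248,333,.191)]
print(np.round(a,4)); print(ray(d,246,247,.22)); print(ray(d,*[305,102],.206))
c=blobs(d,(0,0,0),(180,255,60),(200,190,300,290),100)[0]
P=np.array([ray(d,*p[0],.22) for p in c]); print(P.min(0),P.max(0))
E
```

```text
[[ 0.6214  0.0886  0.191 ]
 [ 0.6212 -0.0477  0.191 ]
 [ 0.6829  0.02    0.191 ]
 [ 0.5452  0.0211  0.191 ]]
[0.61689395 0.02074932 0.22      ]
[ 0.68073161 -0.00564705  0.206     ]
[0.59857964 0.00375443 0.22      ] [0.63919087 0.0376975  0.22      ]
```

carry_out:
  series:
    - [2,-6,0,0,0,0,1]
    - [0,0,22,0,0,0,1]
    - [0,0,0,0,0,0,-1]
    - [0,0,0,0,0,0,-1]
    - [0,0,0,0,0,0,-1]
    - [0,0,0,0,0,0,-1]
    - [0,0,0,0,0,0,-1]
    - [0,0,0,0,0,0,-1]

```text
t: 3.7
eef_pos: [0.6152, 0.0215, 0.2129]
eef_rot: [3.141, 0.001, 0.005]
ft_force: [-0.6, -0.7, 6.1]
grip_width: 0.389
gripper_force: 59.4
```

carry_out:
  series:
    - [0,0,0,0,0,0,-1]
    - [0,0,0,0,0,0,-1]

```text
t: 3.9
eef_pos: [0.6152, 0.0215, 0.2129]
eef_rot: [3.141, 0.001, 0.005]
ft_force: [0.0, -1.4, 5.5]
grip_width: 0.388
gripper_force: 59.4
```

carry_out:
  series:
    - [0,0,-6,0,0,0,-1]
    - [0,0,-12,0,0,0,-1]
    - [0,0,-40,0,0,0,-1]
    - [0,0,-22,0,0,0,-1]
    - [-35,-23,0,0,0,0,-1]
    - [-40,-26,0,0,0,0,-1]
    - [-40,-26,0,0,0,0,-1]
    - [-40,-26,0,0,0,0,-1]

```text
t: 4.7
eef_pos: [0.4572, 0.1238, 0.2919]
eef_rot: [-3.14, 0.0, 0.001]
ft_force: [1.1, 0.8, -1.5]
grip_width: 0.388
gripper_force: 61.8
```

```bash
python3 - <<'E'
from h import *
s=st(); d=get('top','t2'); get('wrist','w3')
E
```

```text
t 4.7 p [0.4572 0.1238 0.2919] R [[1.0, -0.0, -0.001], [-0.0, -1.0, 0.002], [-0.001, -0.002, -1.0]] F [ 1.1  0.8 -1.5] g 0.3877848507905539 61.77950620651245 q [0.24 0.13 1.7  0.   1.31 1.81]
```

View pics/t2.png

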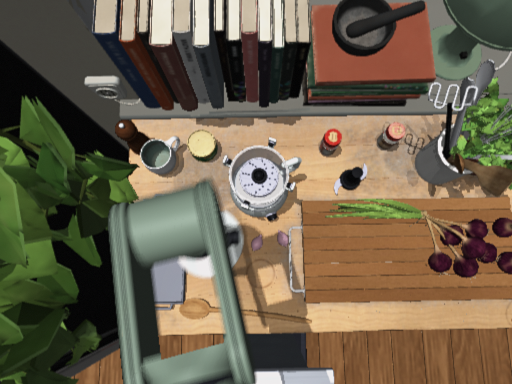

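The lid is off; the disc and post show in the bowl at (260,177). Lowering the lid.

carry_out:
  series:
    - [0,0,50,0,0,0,-1]
    - [0,0,50,0,0,0,-1]
    - [0,0,50,0,0,0,-1]
    - [0,0,50,0,0,0,-1]
    - [0,0,35,0,0,0,-1]
    - [0,0,10,0,0,0,-1]
    - [0,0,3,0,0,0,-1]
    - [0,0,0,0,0,0,-1]

```text
t: 5.6
eef_pos: [0.4608, 0.123, 0.0445]
eef_rot: [-3.141, -0.001, -0.004]
ft_force: [-0.2, 0.0, -1.4]
grip_width: 0.393
gripper_force: 62.0
```

Release, back off, and go to a viewing pose near the bowl.

carry_out:
  series:
    - [0,0,1.5,0,0,0,-1]
    - [0,0,0,0,0,0,1]
    - [0,0,0,0,0,0,1]
    - [0,0,0,0,0,0,1]
    - [0,0,0,0,0,0,1]
    - [0,0,-50,0,0,0,1]
    - [0,0,-50,0,0,0,1]
    - [0,0,-50,0,0,0,1]

```text
t: 6.4
eef_pos: [0.4589, 0.1226, 0.1934]
eef_rot: [3.141, 0.001, -0.001]
ft_force: [1.3, 0.9, -0.7]
grip_width: 1.004
gripper_force: 0.0
```

carry_out:
  series:
    - [0,0,-50,0,0,0,0.3]
    - [0,0,-50,0,0,0,0.3]
    - [22,20,0,0,0,0,0.3]
    - [22,20,0,0,0,0,0.3]
    - [22,20,0,0,0,0,0.3]
    - [22,20,0,0,0,0,0.3]
    - [22,22,0,0,0,0,0.3]
    - [0,0,0,0,0,0,0.3]

```text
t: 7.2
eef_pos: [0.5714, 0.0184, 0.291]
eef_rot: [3.14, -0.004, 0.001]
ft_force: [0.1, -0.4, 0.1]
grip_width: 0.65
gripper_force: 0.0
```

```bash
python3 - <<'E'
from h import *
s=st(); d=get('wrist','w4')
E
```

```text
t 7.2 p [0.5714 0.0184 0.291 ] R [[1.0, -0.002, 0.0], [-0.002, -1.0, -0.001], [0.0, 0.001, -1.0]] F [ 0.1 -0.4  0.1] g 0.6503480086357794 0.0 q [ 0.01  0.29  1.5  -0.    1.35  1.59]
```

View pics/w4.png

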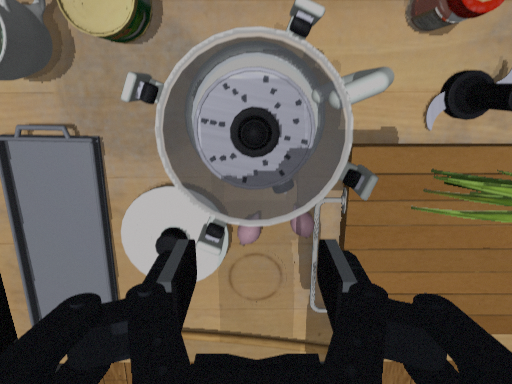

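The grating disc (disc_2) is on top at (254,131); rim centred near (254,125); the lid lies at (175,235) between shallots and tray, and the tray is at left.

```bash
python3 - <<'E'
from h import *
d=get('wrist')
c=blobs(d,(0,0,0),(180,255,70),(220,95,290,165),100)[0]
(u,v),ax,a=cv2.fitEllipse(c); print('hub',u,v,ax,ray(d,u,v,.176))
P=np.array([ray(d,*p[0],.176) for p in c]);print((P.min(0)+P.max(0))/2,P.max(0)-P.min(0))
c=blobs(d,(110,10,140),(140,70,255),(180,55,330,200),300)[0];h=cv2.convexHull(c);(u,v),ax,a=cv2.fitEllipse(h); P=np.array([ray(d,*p[0],.1635) for p in h]); print('plate',(u,v),(P.min(0)+P.max(0))/2,P.max(0)-P.min(0))
# rim outer: from picture extents
a=[ray(d,156,125,.186),ray(d,353,125,.186),ray(d,254,27,.186),ray(d,254,223,.186)];print(np.round(a,4))
# tray top edge
h,s,vv=[0]*3
c=blobs(d,(0,0,0),(180,90,140),(0,120,125,330),2000)[0]; print(cv2.boundingRect(c))
for p in [(2,138),(99,137)]: print('tray far corners',ray(d,*p,.02))
E
```

```text
hub 256.9433898925781 129.2872772216797 (48.60746765136719, 49.04777145385742) [0.61446495 0.02036938 0.176     ]
[0.61395447 0.02034884 0.176     ] [3.42794994e-02 3.39614537e-02 2.77555756e-17]
plate (255.2447967529297, 121.89776611328125) [0.61731703 0.02092053 0.1635    ] [0.0820103  0.09016869 0.        ]
[[ 0.6187  0.0882  0.186 ]
 [ 0.6185 -0.0442  0.186 ]
 [ 0.6787  0.0221  0.186 ]
 [ 0.5474  0.0226  0.186 ]]
(0, 120, 125, 210)
tray far corners [0.58514012 0.31828287 0.02      ]
tray far corners [0.58609906 0.20471725 0.02      ]
```

carry_out:
  series:
    - [43,-2.3,0,0,0,0,0.3]
    - [0,0,45,0,0,0,0.3]
    - [0,0,45,0,0,0,0.3]
    - [0,0,18,0,0,0,0.3]
    - [0,0,0,0,0,0,0.3]
    - [0,0,0,0,0,0,-1]
    - [0,0,0,0,0,0,-1]
    - [0,0,0,0,0,0,-1]

```text
t: 8.1
eef_pos: [0.613, 0.0232, 0.1859]
eef_rot: [-3.142, -0.001, -0.005]
ft_force: [-0.5, -0.7, 1.5]
grip_width: 0.404
gripper_force: 59.0
```

carry_out:
  series:
    - [0,0,0,0,0,0,-1]
    - [0,0,0,0,0,0,-1]

```text
t: 8.3
eef_pos: [0.6131, 0.023, 0.1854]
eef_rot: [3.141, 0.001, 0.005]
ft_force: [-0.7, -0.6, 4.9]
grip_width: 0.404
gripper_force: 59.6
```

carry_out:
  series:
    - [0,0,-10,0,0,0,-1]
    - [0,0,-35,0,0,0,-1]
    - [0,0,-45,0,0,0,-1]
    - [-11,-40,0,0,0,0,-1]
    - [-15,-40,0,0,0,0,-1]
    - [-15,-40,0,0,0,0,-1]
    - [-15,-40,0,0,0,0,-1]
    - [-15,-40,0,0,0,0,-1]

```text
t: 9.1
eef_pos: [0.5403, 0.2245, 0.2739]
eef_rot: [-3.142, -0.0, 0.001]
ft_force: [-0.0, 0.4, -0.8]
grip_width: 0.402
gripper_force: 59.5
```

carry_out:
  series:
    - [-15,-41,0,0,0,0,-1]
    - [0,0,0,0,0,0,-1]
    - [0,0,0,0,0,0,-1]

```text
t: 9.4
eef_pos: [0.5257, 0.2647, 0.2737]
eef_rot: [3.141, 0.004, -0.001]
ft_force: [0.3, -0.4, -0.8]
grip_width: 0.404
gripper_force: 59.6
```

```bash
python3 - <<'E'
from h import *
s=st(); d=get('wrist','w5')
E
```

```text
t 9.4 p [0.5257 0.2647 0.2737] R [[1.0, 0.003, -0.0], [0.003, -1.0, -0.001], [-0.0, 0.001, -1.0]] F [ 0.3 -0.4 -0.8] g 0.4041690508914478 59.600896384436055 q [ 0.45  0.33  1.49 -0.    1.33  2.02]
```

View pics/w5.png

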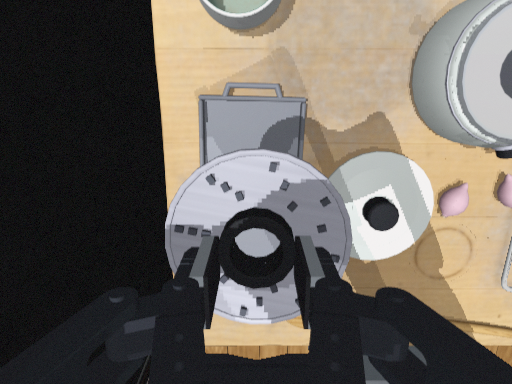

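The held disc is at (258,240); the tray's far rim corners are at (200,97) and (307,97); the lid lies at (380,205).

```bash
python3 - <<'E'
from h import *
s=arm.observe();d=get('wrist')
for p in [(199,96),(308,97),(201,165),(306,150)]: print(ray(d,*p,.02))
print(mv([.527,.262,.04]))
c=blobs(d,(0,0,0),(180,255,70),(355,190,400,235),50)[0];print('lidknob',ray(d,*cen(c),.035))
E
```

```text
[0.58899743 0.32662657 0.02      ]
[0.58806347 0.20892893 0.02      ]
[0.51273579 0.32808318 0.02      ]
[0.5301827  0.20854158 0.02      ]
[  0.6   1.1 233.7]
lidknob [0.45930281 0.12311225 0.035     ]
```

carry_out:
  series:
    - [6,-2.5,50,0,0,0,-1]
    - [0,0,50,0,0,0,-1]
    - [0,0,50,0,0,0,-1]
    - [0,0,50,0,0,0,-1]
    - [0,0,25,0,0,0,-1]
    - [0,0,5,0,0,0,-1]
    - [0,0,3,0,0,0,-1]
    - [0,0,0,0,0,0,-1]

```text
t: 10.3
eef_pos: [0.5335, 0.2663, 0.0425]
eef_rot: [-3.141, 0.0, -0.004]
ft_force: [0.2, -0.1, -0.8]
grip_width: 0.406
gripper_force: 63.3
```

carry_out:
  series:
    - [0,0,3,0,0,0,-1]
    - [0,0,3,0,0,0,-1]
    - [0,0,0,0,0,0,-1]

```text
t: 10.6
eef_pos: [0.5334, 0.2668, 0.0373]
eef_rot: [-3.14, -0.001, -0.006]
ft_force: [-1.0, -1.3, 5.5]
grip_width: 0.404
gripper_force: 65.2
```

carry_out:
  series:
    - [0,0,0,0,0,0,0.3]
    - [0,0,0,0,0,0,0.3]
    - [0,0,0,0,0,0,0.3]
    - [0,0,-47,0,0,0,0.3]
    - [0,0,-47,0,0,0,0.3]
    - [0,0,-47,0,0,0,0.3]
    - [0,0,-47,0,0,0,0.3]
    - [0,0,-47,0,0,0,0.3]

```text
t: 11.4
eef_pos: [0.5317, 0.2664, 0.2721]
eef_rot: [3.142, 0.001, 0.0]
ft_force: [0.9, 1.5, -0.9]
grip_width: 0.649
gripper_force: 0.0
```

carry_out:
  series:
    - [6.6,41,0,0,0,0,0.3]
    - [6.6,41,0,0,0,0,0.3]
    - [6.6,41,0,0,0,0,0.3]
    - [6.6,41,0,0,0,0,0.3]
    - [6.6,41,0,0,0,0,0.3]
    - [6.6,41,0,0,0,0,0.3]
    - [0,0,0,0,0,0,0.3]
    - [0,0,0,0,0,0,0.3]

```text
t: 12.2
eef_pos: [0.5718, 0.0199, 0.27]
eef_rot: [-3.141, 0.002, 0.001]
ft_force: [0.1, 0.7, -0.3]
grip_width: 0.649
gripper_force: 0.0
```

```bash
python3 - <<'E'
from h import *
s=st(); d=get('wrist','w6')
c=blobs(d,(0,0,0),(180,255,70),(200,75,300,175),100)[0]
P=np.array([ray(d,*p[0],.154) for p in c]);print((P.min(0)+P.max(0))/2,P.max(0)-P.min(0))
E
```

```text
t 12.2 p [0.5718 0.0199 0.27  ] R [[1.0, -0.001, -0.001], [-0.001, -1.0, 0.0], [-0.001, -0.0, -1.0]] F [ 0.1  0.7 -0.3] g 0.6490332167722083 0.0 q [0.01 0.3  1.53 0.   1.31 1.59]
[0.6144099  0.02196623 0.154     ] [3.45280767e-02 3.41514467e-02 2.77555756e-17]
```

View pics/w6.png

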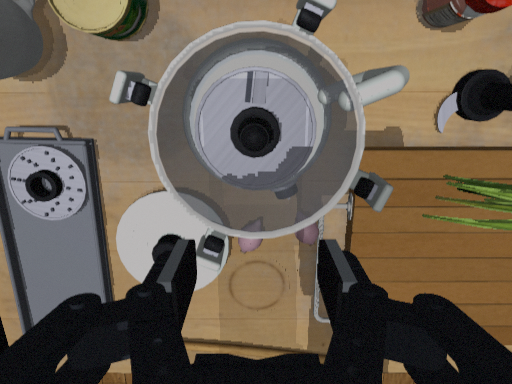

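Disc_2 lies flat in the tray at (45,185); the slicing disc is centred at (255,131) in the bowl, hub at (.614,.022).

carry_out:
  series:
    - [42.5,-1.5,0,0,0,0,0.3]
    - [0,0,45,0,0,0,0.3]
    - [0,0,45,0,0,0,0.3]
    - [0,0,16,0,0,0,0.3]
    - [0,0,0,0,0,0,0.3]
    - [0,0,0,0,0,0,-1]
    - [0,0,0,0,0,0,-1]
    - [0,0,0,0,0,0,-1]

```text
t: 13.05
eef_pos: [0.6156, 0.0226, 0.1663]
eef_rot: [-3.141, -0.002, -0.007]
ft_force: [0.7, 0.4, 1.5]
grip_width: 0.374
gripper_force: 59.2
```

carry_out:
  series:
    - [0,0,0,0,0,0,-1]
    - [0,0,0,0,0,0,-1]

```text
t: 13.25
eef_pos: [0.6154, 0.0223, 0.1659]
eef_rot: [-3.141, -0.001, -0.006]
ft_force: [0.5, 0.1, 5.0]
grip_width: 0.376
gripper_force: 59.7
```

carry_out:
  series:
    - [0,0,-10,0,0,0,-1]
    - [0,0,-35,0,0,0,-1]
    - [0,0,-45,0,0,0,-1]
    - [0,0,-20,0,0,0,-1]
    - [-10,-20,0,0,0,0,-1]
    - [-32.5,-32,0,0,0,0,-1]
    - [-33,-32,0,0,0,0,-1]
    - [-33,-32,0,0,0,0,-1]

```text
t: 14.05
eef_pos: [0.5041, 0.1383, 0.274]
eef_rot: [3.141, -0.001, -0.002]
ft_force: [0.6, 1.0, -0.6]
grip_width: 0.374
gripper_force: 59.6
```

carry_out:
  series:
    - [-33,-32,0,0,0,0,-1]
    - [-33,-32,0,0,0,0,-1]
    - [-33,-32,0,0,0,0,-1]
    - [-32.5,-33,0,0,0,0,-1]
    - [0,0,45,0,0,0,-1]
    - [0,0,45,0,0,0,-1]
    - [0,0,0,0,0,0,-1]
    - [0,0,0,0,0,0,-1]

```text
t: 14.85
eef_pos: [0.3744, 0.2667, 0.1847]
eef_rot: [3.141, 0.001, -0.001]
ft_force: [0.8, 0.7, -0.9]
grip_width: 0.38
gripper_force: 60.0
```

```bash
python3 - <<'E'
from h import *
s=st(); d=get('wrist','w7')
print(proj(d,[.5885,.209,.02]),proj(d,[.5885,.327,.02]))
E
```

```text
t 14.85 p [0.3744 0.2667 0.1847] R [[1.0, 0.0, -0.001], [0.0, -1.0, -0.001], [-0.001, 0.001, -1.0]] F [ 0.8  0.7 -0.9] g 0.37979342843681274 60.02876762766391 q [ 0.59  0.19  1.91 -0.    1.04  2.16]
[ 340.61549479 -125.04745069] [ 171.10090176 -125.26894248]
```

View pics/w7.png

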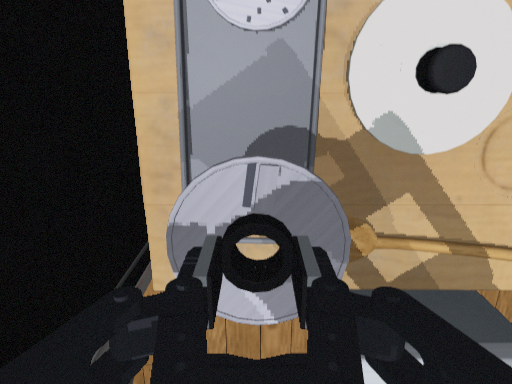

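The slicing disc is held over the tray's near end; the tray's rails run at u≈176 and 326 at the top of the picture, disc_2's near edge is at (258,28), and a grey strip (near rim or handle) shows through the hub bore at v≈240.

```bash
python3 - <<'E'
from h import *
s=arm.observe();d=get('wrist')
for p in [(175,20),(184,180),(327,20),(310,180)]: print(p,ray(d,*p,.02))
print('d2 edge',ray(d,258,28,.0135)); print('bore',ray(d,258,238,.02),ray(d,258,244,.02))
g=cv2.cvtColor(np.ascontiguousarray(d['image']),cv2.COLOR_RGB2GRAY); print(d['image'][228:270:3,258].tolist())
E
```

```text
(175, 20) [0.49868612 0.33202956 0.02      ]
(184, 180) [0.36916722 0.3331429  0.02      ]
(327, 20) [0.4986669  0.21343389 0.02      ]
(310, 180) [0.36916632 0.22072815 0.02      ]
d2 edge [0.49393668 0.26723628 0.0135    ]
bore [0.31253946 0.26705316 0.02      ] [0.30632483 0.26704606 0.02      ]
[[28, 27, 28], [20, 23, 22], [18, 19, 18], [193, 165, 125], [115, 119, 128], [139, 144, 153], [183, 160, 129], [189, 163, 126], [197, 171, 128], [199, 173, 130], [198, 172, 132], [12, 18, 18], [5, 9, 13], [12, 12, 15]]
```

carry_out:
  series:
    - [2,-4,45,0,0,0,-1]
    - [0,0,45,0,0,0,-1]
    - [0,0,40,0,0,0,-1]
    - [0,0,10,0,0,0,-1]
    - [0,0,3,0,0,0,-1]
    - [0,0,3,0,0,0,-1]
    - [0,0,0,0,0,0,-1]
    - [0,0,0,0,0,0,-1]

```text
t: 15.75
eef_pos: [0.3775, 0.2717, 0.0398]
eef_rot: [-3.139, -0.001, -0.005]
ft_force: [0.6, -0.0, -0.1]
grip_width: 0.377
gripper_force: 60.2
```

carry_out:
  series:
    - [0,0,2,0,0,0,-1]
    - [0,0,0,0,0,0,0.3]
    - [0,0,0,0,0,0,0.3]
    - [0,0,0,0,0,0,0.3]
    - [0,0,-47,0,0,0,0.3]
    - [0,0,-47,0,0,0,0.3]
    - [0,0,-47,0,0,0,0.3]
    - [0,0,-47,0,0,0,0.3]

```text
t: 16.55
eef_pos: [0.3758, 0.2706, 0.226]
eef_rot: [3.141, 0.001, -0.0]
ft_force: [1.5, 0.9, -0.6]
grip_width: 0.652
gripper_force: 0.0
```

carry_out:
  series:
    - [28,35,-45,0,0,0,0.3]
    - [28,36,0,0,0,0,0.3]
    - [28,36,0,0,0,0,0.3]
    - [28,36,0,0,0,0,0.3]
    - [28,36,0,0,0,0,0.3]
    - [28,36,0,0,0,0,0.3]
    - [28,36,0,0,0,0,0.3]
    - [0,0,0,0,0,0,0.3]

```text
t: 17.35
eef_pos: [0.5691, 0.0234, 0.2587]
eef_rot: [3.14, -0.007, 0.001]
ft_force: [0.8, 1.0, 0.1]
grip_width: 0.65
gripper_force: 0.0
```

```bash
python3 - <<'E'
from h import *
s=st(); d=get('wrist','w8')
c=blobs(d,(0,0,0),(180,255,70),(200,75,310,175),100)[0]
print(cen(c),cv2.boundingRect(c)); P=np.array([ray(d,*p[0],.132) for p in c]);print((P.min(0)+P.max(0))/2,P.max(0)-P.min(0))
print(proj(d,[.614,.0215,.182]))
E
```

```text
t 17.35 p [0.5691 0.0234 0.2587] R [[1.0, -0.004, 0.001], [-0.004, -1.0, -0.002], [0.001, 0.002, -1.0]] F [0.8 1.  0.1] g 0.6503484562404083 0.0 q [ 0.02  0.3   1.56 -0.    1.28  1.6 ]
(259.7314087142475, 122.01213579256883) (229, 90, 63, 65)
[0.61702128 0.0214202  0.132     ] [0.04636721 0.04575121 0.        ]
[260.86083292 137.03163629]
```

View pics/w8.png

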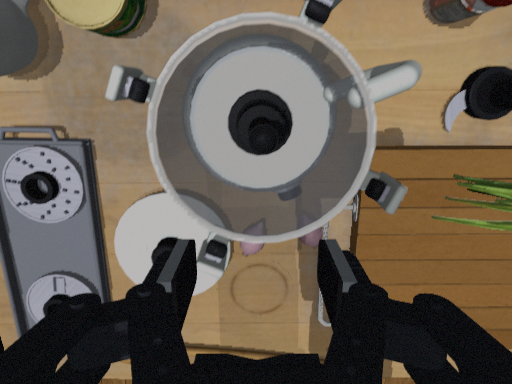

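Both discs lie in the tray ((42,185) and (60,300)); the stem's post is at (262,135) with its column around it. Grasping the post.

carry_out:
  series:
    - [45,1.5,0,0,0,0,0.3]
    - [0,0,45,0,0,0,0.3]
    - [0,0,45,0,0,0,0.3]
    - [0,0,6,0,0,0,0.3]
    - [0,0,0,0,0,0,-1]
    - [0,0,0,0,0,0,-1]
    - [0,0,0,0,0,0,-1]
    - [0,0,0,0,0,0,-1]

```text
t: 18.2
eef_pos: [0.6128, 0.0252, 0.1664]
eef_rot: [3.14, 0.002, 0.008]
ft_force: [-0.2, -3.3, 5.0]
grip_width: 0.201
gripper_force: 58.4
```

carry_out:
  series:
    - [0,0,0,0,0,0,-1]
    - [0,0,0,0,0,0,-1]
    - [0,0,0,0,0,0,-1]

```text
t: 18.5
eef_pos: [0.6128, 0.0252, 0.1663]
eef_rot: [3.14, 0.001, 0.008]
ft_force: [-0.8, -3.8, 6.7]
grip_width: 0.204
gripper_force: 58.5
```

carry_out:
  series:
    - [0,2,-5,0,0,0,-1]
    - [0,0,-10,0,0,0,-1]
    - [0,0,-35,0,0,0,-1]
    - [0,0,-50,0,0,0,-1]
    - [0,0,-50,0,0,0,-1]
    - [-20,-33,0,0,0,0,-1]
    - [-23,-36,0,0,0,0,-1]
    - [-23,-36,0,0,0,0,-1]

```text
t: 19.3
eef_pos: [0.5442, 0.1303, 0.3146]
eef_rot: [-3.14, 0.001, -0.001]
ft_force: [1.2, 0.7, -0.5]
grip_width: 0.199
gripper_force: 58.3
```

carry_out:
  series:
    - [-23,-36,0,0,0,0,-1]
    - [-23,-36,0,0,0,0,-1]
    - [-23,-36,0,0,0,0,-1]
    - [-23,-36,0,0,0,0,-1]
    - [0,0,0,0,0,0,-1]
    - [0,0,40,0,0,0,-1]
    - [0,0,0,0,0,0,-1]
    - [0,0,0,0,0,0,-1]

```text
t: 20.1
eef_pos: [0.4532, 0.2725, 0.2739]
eef_rot: [3.141, 0.0, -0.002]
ft_force: [0.3, -0.6, -0.4]
grip_width: 0.202
gripper_force: 58.2
```

```bash
python3 - <<'E'
from h import *
s=st(); d=get('wrist','w9')
cv2.imwrite('pics/w9.png',d['image'][:,:,::-1])
print('want',proj(d,[.456,.27,.02]))
E
```

```text
t 20.1 p [0.4532 0.2725 0.2739] R [[1.0, 0.0, -0.001], [0.0, -1.0, -0.0], [-0.001, 0.0, -1.0]] F [ 0.3 -0.6 -0.4] g 0.20249994012984301 58.249865770339966 q [0.52 0.23 1.62 0.   1.29 2.09]
want [259.49384561 150.72444303]
```

View pics/w9.png

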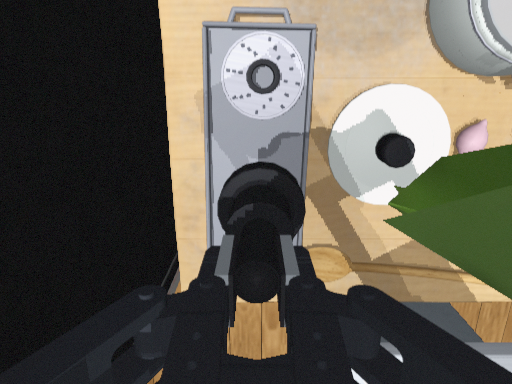

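The stem hangs upright over the tray between the discs; disc_2 is at (263,76), its near edge at v≈118.

```bash
python3 - <<'E'
from h import *
s=arm.observe();d=get('wrist')
print('d2',ray(d,263,118,.0135),ray(d,263,32,.0135),'rim',ray(d,204,25,.02),ray(d,316,25,.02))
w=cv2.imread('pics/w8.png') # disc_1 seen earlier
d['image']=w[:,:,::-1]
c=blobs(d,(0,0,0),(180,255,70),(45,285,80,330),5)
print([ (cen(x),cv2.contourArea(x)) for x in c])
E
```

```text
d2 [0.49307182 0.26666956 0.0135    ] [0.58145307 0.26712792 0.0135    ] rim [0.58714319 0.32759175 0.02      ] [0.58709574 0.21309344 0.02      ]
[((62.39729119638826, 312.6302483069977), 1107.5)]
```

carry_out:
  series:
    - [4,2,45,0,0,0,-1]
    - [0,0,45,0,0,0,-1]
    - [0,0,45,0,0,0,-1]
    - [0,0,30,0,0,0,-1]
    - [0,0,8,0,0,0,-1]
    - [0,0,4,0,0,0,-1]
    - [0,0,0,0,0,0,-1]
    - [0,0,0,0,0,0,-1]

```text
t: 21.0
eef_pos: [0.4587, 0.2715, 0.0986]
eef_rot: [-3.14, -0.001, -0.006]
ft_force: [-0.5, 0.2, -0.5]
grip_width: 0.202
gripper_force: 58.4
```

carry_out:
  series:
    - [0,0,3,0,0,0,-1]
    - [0,0,2,0,0,0,-1]
    - [0,0,0,0,0,0,-1]

```text
t: 21.3
eef_pos: [0.4581, 0.2712, 0.0931]
eef_rot: [-3.141, -0.001, -0.004]
ft_force: [-0.8, -1.2, 6.0]
grip_width: 0.204
gripper_force: 59.1
```

carry_out:
  series:
    - [0,0,0,0,0,0,0.3]
    - [0,0,0,0,0,0,0.3]
    - [0,0,0,0,0,0,0.3]
    - [0,0,-40,0,0,0,0.3]
    - [0,0,-40,0,0,0,0.3]
    - [0,0,-40,0,0,0,0.3]
    - [0,0,-35,0,0,0,0.3]
    - [0,0,0,0,0,0,0.3]

```text
t: 22.1
eef_pos: [0.4595, 0.2722, 0.2519]
eef_rot: [-3.136, -0.001, -0.015]
ft_force: [0.0, -0.6, 0.4]
grip_width: 0.653
gripper_force: 0.0
```

carry_out:
  series:
    - [12.5,36,0,0,0,0,0.3]
    - [12.5,36,0,0,0,0,0.3]
    - [12.5,36,0,0,0,0,0.3]
    - [12.5,36,0,0,0,0,0.3]
    - [12.5,36,0,0,0,0,0.3]
    - [12.5,36,0,0,0,0,0.3]
    - [12.5,36,0,0,0,0,0.3]
    - [0,0,0,0,0,0,0.3]

```text
t: 22.9
eef_pos: [0.5458, 0.0152, 0.2454]
eef_rot: [3.14, -0.006, -0.002]
ft_force: [-0.9, 0.1, 0.0]
grip_width: 0.654
gripper_force: 0.0
```

```bash
python3 - <<'E'
from h import *
s=st(); d=get('wrist','w10'); u,v=proj(d,[.614,.0215,.09]); print(u,v)
im=d['image'][int(v)-36:int(v)+36,int(u)-48:int(u)+48]; im=np.clip(255*(im/255.)**.5,0,255).astype(np.uint8)
A=cv2.resize(im[:,:,::-1],None,fx=8,fy=8,interpolation=cv2.INTER_CUBIC)
# append small view of blade area
u2,v2=map(int,proj(d,[.625,-.21,.05])); print('blade px',u2,v2,'crop origin',int(u)-48,int(v)-36)
cv2.imwrite('pics/drive.png',A)
E
```

```text
t 22.9 p [0.5458 0.0152 0.2454] R [[1.0, -0.004, -0.001], [-0.004, -1.0, -0.002], [-0.001, 0.002, -1.0]] F [-0.9  0.1  0. ] g 0.6537646591214934 0.0 q [ 0.01  0.28  1.63 -0.    1.23  1.58]
249.19835371522674 92.93984128234595
blade px 506 78 crop origin 201 56
```

View pics/drive.png

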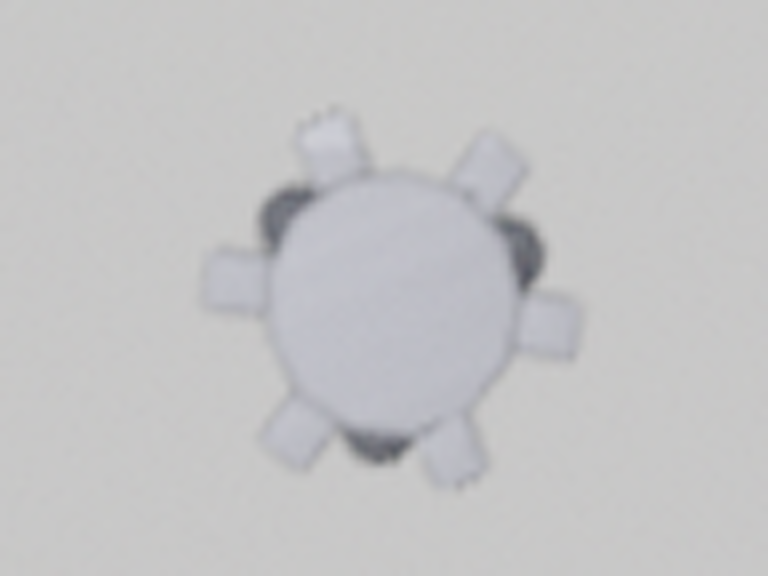

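The drive is seen clearly: centre near crop (393,300), six tooth tips at (328,115), (505,140), (582,328), (462,485), (280,455), (203,278). I'll compute its centre and yaw, then go over the blade.

carry_out:
  series:
    - [0,45,0,0,0,0,0.3]
    - [0,45,0,0,0,0,0.3]
    - [0,45,0,0,0,0,0.3]
    - [0,45,0,0,0,0,0.3]
    - [0,45,0,0,0,0,0.3]
    - [0,0,0,0,0,0,0.3]
    - [0,0,0,0,0,0,0.3]

```text
t: 23.65
eef_pos: [0.5448, -0.2055, 0.2458]
eef_rot: [-3.14, 0.0, 0.002]
ft_force: [0.5, 0.5, 0.2]
grip_width: 0.653
gripper_force: 0.0
```

```bash
python3 - <<'E'
from h import *
s=st(); d=get('wrist','w11'); R=Ro.from_rotvec(s['eef_rot']).as_matrix()
# drive: redo rays with the camera displaced by the TCP shift
off=np.array([.5458,.0152,.2454])-s['eef_pos']
tips=[(328,115),(505,140),(582,328),(462,485),(280,455),(203,278)]
P=np.array([ray(d,201+a/8-.5,56+b/8-.5,.090-off[2])+off for a,b in tips]); c=P.mean(0); v=P-c
an=np.rad2deg(np.arctan2(v[:,1],v[:,0])); m=np.rad2deg(np.angle(np.exp(1j*6*np.deg2rad(an)).mean()))/6
print('drive',c,np.linalg.norm(v[:,:2],axis=1).round(4),an.round(1),'mod60',m)
b=(200,20,320,160)
for c in blobs(d,(0,0,0),(180,255,75),b,50)[:2]:
    print('black',cen(c),cv2.contourArea(c),cv2.boundingRect(c))
for c in blobs(d,(105,10,130),(140,80,255),b,10)[:5]:
    P=np.array([ray(d,*p[0],.02) for p in c]); print('knife',cen(c),cv2.contourArea(c),cv2.boundingRect(c),ray(d,*cen(c),.02).round(4),P.min(0).round(3),P.max(0).round(3))
print(proj(d,[.62,-.21,.098]),proj(d,[.62,-.21,.0195]))
g=cv2.cvtColor(np.ascontiguousarray(d['image']),cv2.COLOR_RGB2GRAY)
E
```

```text
t 23.65 p [ 0.5448 -0.2055  0.2458] R [[1.0, -0.0, -0.001], [-0.0, -1.0, 0.001], [-0.001, -0.001, -1.0]] F [0.5 0.5 0.2] g 0.6527042742680002 0.0 q [-0.38  0.33  1.55  0.    1.26  1.19]
drive [0.61370111 0.02187123 0.09      ] [0.0187 0.0189 0.019  0.0191 0.0189 0.019 ] [  19.6  -35.8  -97.5 -159.   142.1   83. ] mod60 22.056145028015155
black (277.41652601969054, 67.48403656821378) 2370.0 (251, 39, 54, 58)
black (252.60308285163774, 126.53564547206165) 86.5 (200, 126, 120, 2)
knife (311.66990684487644, 53.97853381936006) 411.5 (301, 22, 19, 50) [ 0.6474 -0.2575  0.02  ] [ 0.632 -0.265  0.02 ] [ 0.675 -0.247  0.02 ]
knife (242.92405582922822, 85.123973727422) 406.0 (235, 66, 19, 43) [ 0.6187 -0.1908  0.02  ] [ 0.597 -0.201  0.02 ] [ 0.637 -0.183  0.02 ]
[263.91715723  83.64380023] [262.33233835  83.7169325 ]
```

```bash
python3 - <<'E'
from h import *
d=get('wrist')
print('foot left y',ray(d,251,75,.015)[1]-.0275,'right',ray(d,305,75,.015)[1]+.0275,'near x',ray(d,277,97,.005)[0]+.0275, 'blob top at .098',ray(d,283,39,.098))
im=d['image'][30:105,240:320].astype(int).sum(2)//3
print('\n'.join(' '.join('%3d'%x for x in r[::2]) for r in im[::2]))
E
```

```text
foot left y -0.2253436102463741 right -0.2241742728326004 near x 0.6344370108658878 blob top at .098 [ 0.65179802 -0.22304721  0.098     ]
153 151 152 153 152 152 154 154 153 153 152 151 151 148 151 151 148 147 145 146 148 148 149 148 151 151 149 150 150 148 148 146 147 151 149 149 151 134 132 153
151 153 151 152 153 152 154 155 153 150 152 150 147 148 152 152 150 148 146 148 147 148 148 149 151 151 151 151 150 150 149 149 147 148 148 150 150 134 129 180
151 152 152 149 153 153 154 153 153 154 153 153 150 151 152 154 154 152 149 149 150 148 150 151 149 151 153 152 148 150 150 148 148 147 148 149 142 132 127 180
154 152 153 151 154 153 153 153 153 154 153 154 152 153 154 153 153 153 153 154 152 151 152 152 154 151 153 150 149 150 142 141 142 143 146 145 129 131 139 183
152 153 155 155 151 154 152 151 153 154 155 154 155 154 151 151 153 127 114 116 115 112 123 134 151 154 151 151 149 148 142 141 141 144 144 140 127 128 185 183
154 154 154 155 154 152 150 150 153 153 154 154 155 153 123 104  62  45  54  50  51  46  46  42  86 135 150 152 148 146 147 143 141 142 142 133 126 140 185 183
1
[... 4418 characters left out ...]
 121 122 120 124 129 128 130 128 127 128 128 127 124 118 134
174 169 166 116 131 132 131 131 128 129 131 132 129 130 132 130 128 127 127 127 123 126 125 127 123 123 125 125 126 129 131 132 132 131 131 127 126 122 122 134
175 169 135 133 135 135 133 133 130 130 129 132 130 128 128 127 124 122 122 122 123 122 122 122 121 121 124 125 127 127 130 128 131 132 131 128 128 123 132 139
174 171  97 136 138 137 136 136 135 132 132 134 130 129 125 124 124 123 125 128 122 122 118 121 121 122 125 127 127 127 126 125 129 132 132 130 130 126 141 144
173 172  87 133 136 138 138 137 136 134 135 133 131 128 126 121 125 128 130 129 128 123 121 121 124 128 130 129 130 129 127 129 130 132 132 131 130 125 143 147
```

carry_out:
  series:
    - [45,10,0,0,0,0,0.3]
    - [45,9.5,0,0,0,0,0.3]
    - [0,0,45,0,0,0,0.3]
    - [0,0,45,0,0,0,0.3]
    - [0,0,45,0,0,0,0.3]
    - [0,0,23,0,0,0,0.3]
    - [0,0,0,0,0,0,0.3]
    - [0,0,0,0,0,0,-1]

```text
t: 24.55
eef_pos: [0.6359, -0.2242, 0.0894]
eef_rot: [3.141, 0.004, 0.001]
ft_force: [0.7, -0.4, 0.7]
grip_width: 0.491
gripper_force: 0.0
```

carry_out:
  series:
    - [0,0,0,0,0,0,-1]
    - [0,0,0,0,0,0,-1]
    - [0,0,0,0,0,0,-1]
    - [0,0,0,0,0,0,-1]
    - [0,0,0,0,0,0,-1]

```text
t: 25.05
eef_pos: [0.6364, -0.2257, 0.091]
eef_rot: [3.141, 0.0, 0.007]
ft_force: [-0.2, 1.5, 7.2]
grip_width: 0.283
gripper_force: 59.5
```

carry_out:
  series:
    - [0,0,-25,0,0,0,-1]
    - [0,0,-50,0,0,0,-1]
    - [0,0,-50,0,0,0,-1]
    - [0,0,-50,0,0,0,-1]
    - [0,0,-50,0,0,0,-1]
    - [0,-35,0,0,0,0,-1]
    - [0,-40,0,0,0,0,-1]
    - [0,-40,0,0,0,0,-1]

```text
t: 25.85
eef_pos: [0.6345, -0.1099, 0.314]
eef_rot: [3.141, -0.002, 0.0]
ft_force: [0.7, 0.4, -2.5]
grip_width: 0.285
gripper_force: 59.4
```

carry_out:
  series:
    - [-5,-40,0,0,0,0,-1]
    - [-7,-40,0,0,0,0,-1]
    - [-7,-40,0,0,0,0,-1]
    - [-3,-11,0,0,0,0,-1]
    - [0,0,0,0,0,0,-1]
    - [0,0,0,0,0,0,-1]

```text
t: 26.45
eef_pos: [0.613, 0.0195, 0.3136]
eef_rot: [3.14, 0.001, 0.0]
ft_force: [-0.0, -0.9, -1.6]
grip_width: 0.286
gripper_force: 59.5
```

```bash
python3 - <<'E'
from h import *
s=st(); d=get('wrist','w12')
z0=s['eef_pos'][2]-.091
print(proj(d,s['eef_pos']-[0,0,.09]))
b=(150,60,380,330)
for c in blobs(d,(105,10,130),(140,80,255),b,60)[:6]:
    P=np.array([ray(d,*p[0],z0+.02) for p in c])-s['eef_pos']; print('knife',np.round(cen(c)),cv2.contourArea(c),cv2.boundingRect(c),(ray(d,*cen(c),z0+.02)-s['eef_pos']).round(4),'far',P[np.argmax(np.linalg.norm(P[:,:2],axis=1))].round(4))
E
```

```text
t 26.45 p [0.613  0.0195 0.3136] R [[1.0, 0.0, 0.0], [0.0, -1.0, -0.001], [0.0, 0.001, -1.0]] F [-0.  -0.9 -1.6] g 0.2860282079284928 59.489187598228455 q [ 0.01  0.35  1.36 -0.    1.44  1.58]
[257.93727015 200.94344379]
knife [203. 231.] 666.0 (192, 211, 28, 43) [-0.0133  0.0344 -0.071 ] far [-0.0281  0.0405 -0.071 ]
knife [250. 152.] 163.5 (239, 141, 22, 25) [ 0.0367  0.0049 -0.071 ] far [ 0.0434  0.0042 -0.071 ]
knife [207. 142.] 130.5 (199, 107, 28, 86) [ 0.0428  0.0296 -0.071 ] far [ 0.0627  0.0182 -0.071 ]
knife [324. 161.] 110.5 (319, 152, 12, 24) [ 0.0313 -0.0387 -0.071 ] far [ 0.037  -0.0386 -0.071 ]
```

```bash
python3 - <<'E'
from h import *
s=arm.observe(); d=get('wrist'); z0=s['eef_pos'][2]-.091
im=d['image'].astype(int).max(2)<75
for v in range(140,222,4):
    r=im[v]; 
    if not r[262]: continue
    a=262
    while r[a-1] or r[a-2]: a-=1
    b=262
    while r[b+1] or r[b+2]: b+=1
    print(v,a,b)
v=[v for v in range(100,240) if im[v,262]][0]; print('top',v,'x front',ray(d,262,v,z0+.0195)-s['eef_pos'],'hub+27.5')
E
```

```text
168 241 273
172 235 281
176 229 286
180 226 290
184 223 292
188 221 294
192 219 296
196 218 290
200 216 290
204 215 291
208 214 292
212 215 293
216 215 295
220 216 296
top 165 x front [ 0.02905607 -0.00227759 -0.0715    ] hub+27.5
```

carry_out:
  series:
    - [2.5,-2.4,0,0,0,0,-1]
    - [0,0,0,0,0,0,-1]
    - [0,0,40,0,0,0,-1]
    - [0,0,40,0,0,0,-1]
    - [0,0,35,0,0,0,-1]
    - [0,0,10,0,0,0,-1]
    - [0,0,0,0,0,0,-1]
    - [0,0,0,0,0,0,-1]

```text
t: 27.35
eef_pos: [0.6168, 0.0227, 0.1905]
eef_rot: [3.142, 0.001, 0.005]
ft_force: [0.3, -0.2, -0.1]
grip_width: 0.281
gripper_force: 59.5
```

carry_out:
  series:
    - [0,0,5,0,0,0,-1]
    - [0,0,4,0,0,0,-1]
    - [0,0,3,0,0,0,-1]
    - [0,0,0,0,0,0,-1]
    - [0,0,0,0,0,0,-1]

```text
t: 27.85
eef_pos: [0.6167, 0.023, 0.1804]
eef_rot: [-3.142, -0.001, -0.009]
ft_force: [-3.0, 0.1, 11.6]
grip_width: 0.284
gripper_force: 61.1
```

carry_out:
  series:
    - [0,0,-1,0,0,-4,-1]
    - [0,0,0,0,0,-4,-1]
    - [0,0,0,0,0,-4,-1]
    - [0,0,0,0,0,0,-1]

```text
t: 28.25
eef_pos: [0.6167, 0.0231, 0.1806]
eef_rot: [3.124, 0.331, 0.008]
ft_force: [-0.8, 0.2, 7.6]
grip_width: 0.28
gripper_force: 60.4
```

carry_out:
  series:
    - [0,0,0,0,0,-4,-1]
    - [0,0,0,0,0,-4,-1]
    - [0,0,0,0,0,0,-1]

```text
t: 28.55
eef_pos: [0.6168, 0.0232, 0.1805]
eef_rot: [3.093, 0.548, 0.008]
ft_force: [-0.1, 0.4, 7.3]
grip_width: 0.279
gripper_force: 60.4
```

carry_out:
  series:
    - [0,0,0,0,0,-4,-1]
    - [0,0,0,0,0,-4,-1]
    - [0,0,0,0,0,0,-1]

```text
t: 28.85
eef_pos: [0.6168, 0.0236, 0.1804]
eef_rot: [-3.048, -0.762, -0.009]
ft_force: [-0.3, 1.0, 7.5]
grip_width: 0.279
gripper_force: 60.3
```

carry_out:
  series:
    - [0,0,0,0,0,-4,-1]
    - [0,0,0,0,0,-4,-1]
    - [0,0,0,0,0,0,-1]

```text
t: 29.15
eef_pos: [0.6169, 0.0242, 0.1804]
eef_rot: [-2.986, -0.972, -0.01]
ft_force: [-0.9, 2.8, 5.7]
grip_width: 0.28
gripper_force: 60.3
```

carry_out:
  series:
    - [0,0,0,0,0,-4,-1]
    - [0,0,0,0,0,-4,-1]
    - [0,0,0,0,0,0,-1]

```text
t: 29.45
eef_pos: [0.6168, 0.0239, 0.1802]
eef_rot: [2.912, 1.179, 0.009]
ft_force: [0.1, 2.0, 5.4]
grip_width: 0.284
gripper_force: 60.1
```

carry_out:
  series:
    - [0,0,0,0,0,-4,-1]
    - [0,0,0,0,0,-4,-1]
    - [0,0,0,0,0,0,-1]

```text
t: 29.75
eef_pos: [0.6167, 0.0236, 0.1803]
eef_rot: [2.821, 1.379, 0.008]
ft_force: [-1.2, 1.8, 5.9]
grip_width: 0.281
gripper_force: 60.3
```

carry_out:
  series:
    - [0,0,0,0,0,-4,-1]
    - [0,0,0,0,0,-4,-1]
    - [0,0,0,0,0,0,-1]

```text
t: 30.05
eef_pos: [0.6163, 0.0234, 0.1805]
eef_rot: [2.718, 1.573, 0.006]
ft_force: [-2.2, 1.5, 7.8]
grip_width: 0.28
gripper_force: 60.4
```

carry_out:
  series:
    - [0,0,0,0,0,-4,-1]
    - [0,0,0,0,0,-4,-1]
    - [0,0,0,0,0,0,-1]

```text
t: 30.35
eef_pos: [0.6163, 0.0232, 0.1805]
eef_rot: [2.601, 1.758, 0.006]
ft_force: [-1.0, 0.6, 8.5]
grip_width: 0.28
gripper_force: 60.5
```

```bash
python3 - <<'E'
from h import *
s=st(); print(s['torque'])
d=get('wrist','w13'); t=get('top','t13')
R=Ro.from_rotvec(s['eef_rot']).as_matrix()
# knives seen through bowl?
A=d['image'][20:330,110:400]
B=np.clip(255*(A/255.)**.6,0,255).astype(np.uint8)
cv2.imwrite('pics/v13.png',cv2.resize(B[:,:,::-1],None,fx=1.9,fy=1.9))
E
```

```text
t 30.35 p [0.6163 0.0232 0.1805] R [[0.373, 0.928, 0.004], [0.928, -0.373, 0.001], [0.002, 0.004, -1.0]] F [-1.   0.6  8.5] g 0.27962831356198975 60.468630194664 q [0.02 0.43 1.57 0.   1.14 0.4 ]
[0.16069523 0.49620139 0.06297387]
```

```bash
python3 - <<'E'
from h import *
d=get('wrist'); s=arm.observe()
w=cv2.imread('pics/w11.png')[:,:,::-1]
# camera for w11: pose yaw0 at TCP (.5448,-.2055,.2458)
Rt=np.array([[1,0,-.001],[0,-1,.001],[-.001,-.001,-1.]])
Rc=np.array([[0,1,-.001],[-.956,0,-.295],[-.295,.001,.956]])@Rt.T
c=np.array([.5448,-.2055,.2458])+Rt@[.0748,-.0012,-.1251]
D=dict(image=w,camera_matrix=d['camera_matrix'],R=Rc,t=-Rc@c)
print(proj(D,[.62,-.21,.098]))
for c0 in blobs(D,(105,10,130),(140,80,255),(200,20,320,160),100)[:2]:
    m=np.zeros(w.shape[:2],np.uint8);cv2.drawContours(m,[c0],-1,255,-1); v,u=np.nonzero(m)
    P=np.array([ray(D,a,b,.018) for a,b in zip(u,v)])[:,:2]-[.6345,-.2245]
    r=np.linalg.norm(P,axis=1);a=np.rad2deg(np.arctan2(P[:,1],P[:,0]))
    for lo in range(24,62,4):
        k=(r>lo/1e3)&(r<=(lo+4)/1e3)
        if k.sum()>2: print(lo,k.sum(),a[k].min().round(),np.median(a[k]).round(),a[k].max().round())
print(s['torque'])
E
```

```text
[263.79907122  83.68251945]
24 44 -94.0 -78.0 -56.0
28 86 -94.0 -75.0 -57.0
32 92 -90.0 -72.0 -56.0
36 88 -86.0 -70.0 -55.0
40 79 -81.0 -65.0 -53.0
44 41 -66.0 -56.0 -50.0
48 22 -56.0 -51.0 -48.0
52 13 -49.0 -46.0 -44.0
24 33 84.0 100.0 121.0
28 79 86.0 105.0 122.0
32 82 90.0 107.0 124.0
36 78 96.0 112.0 127.0
40 71 103.0 117.0 129.0
44 63 109.0 122.0 133.0
48 39 120.0 129.0 135.0
52 6 131.0 134.0 136.0
[0.17149887 0.51215453 0.04351434]
```

carry_out:
  series:
    - [0,0,0,0,0,6.5,-1]
    - [0,0,0,0,0,6.5,-1]
    - [0,0,0,0,0,6.5,-1]
    - [0,0,0,0,0,6.5,-1]
    - [-0.8,-0.7,0,0,0,0,-1]
    - [0,0,0,0,0,0,-1]

```text
t: 31.1
eef_pos: [0.6167, 0.0225, 0.18]
eef_rot: [2.928, 1.13, 0.011]
ft_force: [3.5, -0.5, 5.6]
grip_width: 0.28
gripper_force: 60.3
```

carry_out:
  series:
    - [-1,0,0,0,0,0,-1]
    - [0,0,0,0,0,0,-1]

```text
t: 31.3
eef_pos: [0.6138, 0.0223, 0.1783]
eef_rot: [-2.932, -1.129, -0.001]
ft_force: [-0.9, -0.3, -0.9]
grip_width: 0.284
gripper_force: 59.5
```

carry_out:
  series:
    - [0,1,0,0,0,0,-1]
    - [0,0,0,0,0,0,-1]

```text
t: 31.5
eef_pos: [0.6131, 0.0216, 0.1765]
eef_rot: [-2.931, -1.127, 0.005]
ft_force: [0.5, -0.3, -1.9]
grip_width: 0.284
gripper_force: 59.6
```

carry_out:
  series:
    - [1,0,0,0,0,0,-1]
    - [0,0,0,0,0,0,-1]

```text
t: 31.7
eef_pos: [0.6146, 0.0223, 0.177]
eef_rot: [-2.932, -1.127, 0.002]
ft_force: [-0.0, 0.4, -0.9]
grip_width: 0.283
gripper_force: 59.5
```

It meshed (dropped 4 mm). Push home.

carry_out:
  series:
    - [0,0,3,0,0,0,-1]
    - [0,0,3,0,0,0,-1]
    - [0,0,0,0,0,0,-1]

```text
t: 32.0
eef_pos: [0.6149, 0.0218, 0.1712]
eef_rot: [2.932, 1.127, -0.001]
ft_force: [0.3, -1.1, -2.3]
grip_width: 0.279
gripper_force: 59.6
```

carry_out:
  series:
    - [0,0,3,0,0,0,-1]
    - [0,0,2,0,0,0,-1]
    - [0,0,0,0,0,0,-1]

```text
t: 32.3
eef_pos: [0.6155, 0.0218, 0.169]
eef_rot: [2.931, 1.126, 0.003]
ft_force: [-3.0, -1.5, 12.1]
grip_width: 0.279
gripper_force: 61.0
```

carry_out:
  series:
    - [0,0,2,0,0,0,-1]
    - [0,0,2,0,0,0,-1]
    - [0,0,0,0,0,0,-1]

```text
t: 32.6
eef_pos: [0.6158, 0.0218, 0.1688]
eef_rot: [2.93, 1.126, 0.008]
ft_force: [-8.2, -1.8, 27.8]
grip_width: 0.281
gripper_force: 62.9
```

carry_out:
  series:
    - [0,0,-5,0,0,0,-1]
    - [0,0,0,0,0,0,0.2]
    - [0,0,0,0,0,0,0.2]
    - [0,0,0,0,0,0,0.2]
    - [0,0,-45,0,0,0,0.2]
    - [0,0,-45,0,0,0,0.2]
    - [0,0,-20,0,0,8,0.2]
    - [0,0,0,0,0,8,0.2]

```text
t: 33.4
eef_pos: [0.6168, 0.0223, 0.2814]
eef_rot: [3.061, 0.699, 0.011]
ft_force: [0.2, 0.4, -0.6]
grip_width: 0.599
gripper_force: 0.0
```

carry_out:
  series:
    - [0,0,0,0,0,8,0.2]
    - [0,0,0,0,0,8,0.2]
    - [0,0,0,0,0,8,0.2]
    - [-30,0,0,0,0,2,0.2]
    - [-35,0,0,0,0,0,0.2]
    - [0,0,0,0,0,0,0.2]
    - [0,0,0,0,0,0,0.2]

```text
t: 34.1
eef_pos: [0.5501, 0.0211, 0.2776]
eef_rot: [-3.142, -0.001, -0.001]
ft_force: [0.3, -0.0, 0.2]
grip_width: 0.598
gripper_force: 0.0
```

```bash
python3 - <<'E'
from h import *
s=st(); d=get('wrist','w14')
print('exp hub top',proj(d,[.6137,.0219,.176]),'foot',proj(d,[.6137,.0219,.0975]))
im=d['image'].astype(int)
u,v=map(int,proj(d,[.6137,.0219,.14]))
A=im[v-50:v+50,u-60:u+60].sum(2)//3
print('\n'.join(''.join('%x'%(x//16) for x in r[::2]) for r in A[::3]), u-60,v-50)
for n,b in(('S',(80,150,290,320)),):
  for c in blobs(d,(140,30,60),(179,255,255),(100,150,420,384),60)[:3]: print('shal',cen(c),cv2.contourArea(c),ray(d,*cen(c),.015))
T=get('top')
for c in blobs(T,(140,30,60),(179,255,255),(235,220,310,265),20)[:3]: print('T',cen(c),ray(T,*cen(c),.015))
E
```

```text
t 34.1 p [0.5501 0.0211 0.2776] R [[1.0, 0.001, 0.001], [0.001, -1.0, 0.0], [0.001, -0.0, -1.0]] F [ 0.3 -0.   0.2] g 0.5981444051026698 0.0 q [0.02 0.26 1.57 0.   1.31 1.59]
exp hub top [256.97649882 102.53802442] foot [256.80371299  98.00283535]
45566999aaaaaaaaaaaaaaaaaaaaaaaaaaaabbbbbbabbaaaaaaaaaaaa965
555589aaaaaaaaaaaaaaaaaaaaaaaaaaaaaabbbbbbbbabaaaaaaaaaaaaa7
5558a9aaaaaaaaaaaaaaaaaaaaaaaaaaaaaabbbbbbbbbaaaaaaaaaaaaaa9
6589aaaaaaaaaaaaaaaaaaaaaaaaaaaaaaaabbbbbbbbbbaaaaaaaaaaaaaa
4799aaaaaaaaaaaaaaaaaaaaaaaaaaaaaaaabbbbbbbbbbaaaaaaaaaaaaaa
599aaaaaaaaaaaaaaaaaaaaaaaa97766657bbbbbbbbbbbbaaaaaaaaaaaaa
899aaaaaaaaaaaaaaaaaaaa973233333336bbbbbbbbbbbaaaaaaaaaaaaaa
99aaaaaaaaaaaaaaaaaaa932333322322326abbbbbabbbaaaaaaaaaaaaaa
9aaaaaaaaaaaaaaaaaaa622222221111002226aabaaaaaaaaaaaaaaaaaaa
aaaaaaaaaaaaaaaaaaa2222211111010100111149aa99aaaaaaaaaaaaaaa
9aaaaaaaaaaaaaaaaa3222210112222221010111238a8aaaaaaaaaaaaaaa
aaaaaaaaaaaaaaaaa32221012222222222211001022227aaaaaaaaaaaaaa
aaaaaaaaaaaaaaaa622220122222222222222100011021aaaaaaaaaaaaaa
aaaaaaaaaaaaaaaa2222122222222222222222110000019aaaaaaaaaaaa
[... 861 characters left out ...]
aaaaaaaaaaaaa999999999aaaaaaaaaaaaaaaaaaaaaaaaaaaaaaa96
5555679aaaaaaaaaaa999999999aaaaaaaaaaaaaaaaaaaaaaaaaaaaaa755
55555669aaaaaaaaaaa99999999aaaaaaaaaaaaaaaaaaaaaaaaaaaaa6555
555545668aaaaaaaaaaa99999998aaaaaaaaaaaaaaaaaaaaaaaaaa965555
55555555669aaaaaaaaaa9999999aaaaaaaaaaaaaaaaaaaaaaaa97555555
5555555556579aaaaaaaaa9999999aaaaaaaaaaaaaaaaaaaaaa755555555 196 50
shal (306.4713101160862, 210.37379767827528) 502.5 [ 0.47800677 -0.03902225  0.015     ]
shal (250.92081218274112, 218.2118443316413) 492.5 [0.4676941  0.02891614 0.015     ]
T (256.8409475465313, 242.88663282571912) [0.46883337 0.02591249 0.015     ]
T (282.57512953367876, 238.67012089810015) [ 0.47859436 -0.04164899  0.015     ]
```

Hub top is at about (256,101), as expected for a home, upright blade. Shallots: (.4785,-.040) with long axis +24°, (.468,.028) with −25°. I turn the hand round so that its camera side faces away from the bowl.

carry_out:
  series:
    - [-41,-3,0,0,0,0,0.2]
    - [-41,-4,0,0,0,0,0.2]
    - [0,0,0,0,0,-8.5,0.2]
    - [0,0,0,0,0,-8.5,0.2]
    - [0,0,0,0,0,-8.5,0.2]
    - [0,0,0,0,0,-8.5,0.2]
    - [0,0,0,0,0,-8.5,0.2]
    - [0,0,0,0,0,-8.5,0.2]

```text
t: 35.0
eef_pos: [0.4693, 0.028, 0.2775]
eef_rot: [2.831, 1.362, 0.0]
ft_force: [-0.9, -0.2, -0.1]
grip_width: 0.598
gripper_force: 0.0
```

carry_out:
  series:
    - [0,0,0,0,0,-8.5,0.2]
    - [0,0,0,0,0,-8.5,0.2]
    - [0,0,0,0,0,-8.5,0.2]
    - [0,0,0,0,0,-8.5,0.2]
    - [0,0,0,0,0,-8.5,0.2]
    - [0,0,0,0,0,-8.5,0.2]
    - [0,0,0,0,0,-8.5,0.2]
    - [0,0,0,0,0,-8.5,0.2]

```text
t: 35.8
eef_pos: [0.4693, 0.028, 0.2775]
eef_rot: [1.585, 2.712, 0.0]
ft_force: [0.5, 0.4, 0.4]
grip_width: 0.602
gripper_force: 0.0
```

carry_out:
  series:
    - [0,0,20,0,0,-8.5,0.2]
    - [0,0,40,0,0,-8.5,0.2]
    - [0,0,40,0,0,-2,0.2]
    - [0,0,0,0,0,0,0.2]
    - [0,0,0,0,0,0,0.2]

```text
t: 36.3
eef_pos: [0.4691, 0.028, 0.1779]
eef_rot: [-1.126, -2.933, 0.0]
ft_force: [1.2, -0.2, 0.3]
grip_width: 0.599
gripper_force: 0.0
```

```bash
python3 - <<'E'
from h import *
s=st(); R=Ro.from_rotvec(s['eef_rot']).as_matrix(); print('yaw',np.rad2deg(np.arctan2(R[1,0],R[0,0])))
d=get('wrist','w15')
for c in blobs(d,(140,30,60),(179,255,255),(0,0,512,384),60)[:4]:
    r=cv2.fitEllipse(c); th=np.deg2rad(r[2]+90); p=ray(d,*r[0],.015);q=ray(d,r[0][0]+5*np.cos(th),r[0][1]+5*np.sin(th),.015)
    print('shal',cen(c),cv2.contourArea(c),p.round(4),'yaw',np.rad2deg(np.arctan2(*(q-p)[[1,0]])).round(),cv2.boundingRect(c))
print(mv([.468,.028,.017]))
E
```

```text
t 36.3 p [0.4691 0.028  0.1779] R [[-0.743, 0.669, -0.0], [0.669, 0.743, -0.0], [0.0, -0.0, -1.0]] F [ 1.2 -0.2  0.3] g 0.5989502315805787 0.0 q [ 0.04  0.22  1.9  -0.    1.02 -0.8 ]
yaw 137.98475795035344
shal (255.9031692944736, 173.82656473960822) 1046.5 [0.4682 0.0286 0.015 ] yaw 155.0 (239, 151, 34, 49)
shal (209.43475991649268, 229.14544189283228) 958.0 [ 0.4787 -0.0385  0.015 ] yaw -155.0 (188, 213, 47, 32)
[  1.7  -1.6 162. ]
```

carry_out:
  series:
    - [0,0,0,0,0,8,0.08]
    - [0,0,0,0,0,8,0.08]
    - [1,-2.5,0,0,0,0,0.08]
    - [0,0,45,0,0,0,0.08]
    - [0,0,45,0,0,0,0.08]
    - [0,0,45,0,0,0,0.08]
    - [0,0,25,0,0,0,0.08]
    - [0,0,0,0,0,0,0.08]

```text
t: 37.15
eef_pos: [0.4661, 0.0275, 0.0168]
eef_rot: [-1.518, -2.75, 0.001]
ft_force: [0.2, 0.2, 1.3]
grip_width: 0.535
gripper_force: 0.0
```

carry_out:
  series:
    - [0,0,0,0,0,0,-1]
    - [0,0,0,0,0,0,-1]
    - [0,0,0,0,0,0,-1]
    - [0,0,0,0,0,0,-1]
    - [0,0,0,0,0,0,-1]

```text
t: 37.65
eef_pos: [0.4659, 0.0275, 0.0183]
eef_rot: [1.521, 2.747, 0.001]
ft_force: [-0.6, -0.1, 2.1]
grip_width: 0.362
gripper_force: 59.2
```

carry_out:
  series:
    - [0,0,-45,0,0,0,-1]
    - [0,0,-45,0,0,0,-1]
    - [0,0,-45,0,0,0,-1]
    - [0,0,-45,0,0,8,-1]
    - [0,0,-45,0,0,8,-1]
    - [0,0,-45,0,0,8,-1]
    - [0,0,0,0,0,8,-1]
    - [0,0,0,0,0,0,-1]

```text
t: 38.45
eef_pos: [0.4655, 0.0275, 0.289]
eef_rot: [2.219, 2.221, 0.003]
ft_force: [-0.6, -0.0, -0.5]
grip_width: 0.356
gripper_force: 59.5
```

```bash
python3 - <<'E'
from h import *
s=st(); R=Ro.from_rotvec(s['eef_rot']).as_matrix(); print('yaw',np.rad2deg(np.arctan2(R[1,0],R[0,0])),mv([.613,.057,.288]))
d=get('wrist','w16')
for c in blobs(d,(140,30,60),(179,255,255),(0,0,512,384),60)[:4]: print(cen(c),cv2.contourArea(c))
E
```

```text
t 38.45 p [0.4655 0.0275 0.289 ] R [[-0.001, 1.0, 0.003], [1.0, 0.001, 0.0], [0.0, 0.003, -1.0]] F [-0.6 -0.  -0.5] g 0.35625355922916774 59.47355568408966 q [ 0.03  0.12  1.73 -0.    1.29  0.03]
yaw 90.06476587965365 [ 29.3 147.5   1.4]
(257.02932394966945, 270.5483756309092) 4689.0
(266.1220150474321, 203.49133137062478) 509.5
```

carry_out:
  series:
    - [7,37,0,0,0,0,-1]
    - [7,37,0,0,0,0,-1]
    - [7,37,0,0,0,0,-1]
    - [7,36.5,0,0,0,0,-1]
    - [0,0,0,0,0,0,-1]
    - [0,0,40,0,0,0,-1]
    - [0,0,40,0,0,0,-1]
    - [0,0,24,0,0,0,-1]

```text
t: 39.3
eef_pos: [0.6097, 0.0553, 0.179]
eef_rot: [-2.214, -2.221, 0.01]
ft_force: [-0.8, -0.6, -0.2]
grip_width: 0.357
gripper_force: 59.6
```

carry_out:
  series:
    - [0,0,0,0,0,0,-1]
    - [0,0,0,0,0,0,-0.1]
    - [0,0,0,0,0,0,-0.1]
    - [0,0,0,0,0,0,-0.1]
    - [0,0,0,0,0,0,-0.1]

```text
t: 39.8
eef_pos: [0.6134, 0.0556, 0.185]
eef_rot: [2.219, 2.221, 0.003]
ft_force: [-0.4, 0.8, -0.6]
grip_width: 0.45
gripper_force: 0.0
```

carry_out:
  series:
    - [0,0,-40,0,0,0,-0.1]
    - [0,0,-40,0,0,0,-0.1]
    - [0,0,-25,0,0,0,0.36]
    - [-24,-34,0,0,0,0,0.36]
    - [-24,-34,0,0,0,0,0.36]
    - [-24,-34,0,0,0,0,0.36]
    - [-24,-33,0,0,0,0,0.36]
    - [0,0,30,0,0,-8,0.36]

```text
t: 40.6
eef_pos: [0.4768, -0.0427, 0.2629]
eef_rot: [2.054, 2.366, 0.006]
ft_force: [1.6, 0.1, -0.8]
grip_width: 0.68
gripper_force: 0.0
```

carry_out:
  series:
    - [0,0,40,0,0,-8,0.36]
    - [0,0,45,0,0,-8,0.36]
    - [0,0,0,0,0,0,0.36]
    - [0,0,0,0,0,0,0.36]

```text
t: 41.0
eef_pos: [0.4785, -0.0405, 0.1746]
eef_rot: [1.714, 2.633, 0.0]
ft_force: [0.3, 0.3, 1.1]
grip_width: 0.677
gripper_force: 0.0
```

```bash
python3 - <<'E'
from h import *
s=st(); R=Ro.from_rotvec(s['eef_rot']).as_matrix(); print('yaw',np.rad2deg(np.arctan2(R[1,0],R[0,0])))
d=get('wrist','w17')
for c in blobs(d,(140,30,60),(179,255,255),(0,0,512,384),60)[:4]:
    r=cv2.fitEllipse(c); th=np.deg2rad(r[2]+90); p=ray(d,*r[0],.015);q=ray(d,r[0][0]+5*np.cos(th),r[0][1]+5*np.sin(th),.015)
    P=np.array([ray(d,*k[0],.015) for k in c])[:,:2]; a=np.deg2rad(24); L=P@[np.cos(a),np.sin(a)]; N=P@[-np.sin(a),np.cos(a)]
    print('shal',cen(c),cv2.contourArea(c),p.round(4),'yaw',np.rad2deg(np.arctan2(*(q-p)[[1,0]])).round(),'len',np.ptp(L),'wid',np.ptp(N),'mid',(np.array([[np.cos(a),-np.sin(a)],[np.sin(a),np.cos(a)]])@[(L.min()+L.max())/2,(N.min()+N.max())/2]).round(4))
print(mv([.4787,-.039,.017]))
T=get('top')
for c in blobs(T,(140,30,60),(179,255,255),(225,140,310,265),8)[:4]: print('T',cen(c),cv2.contourArea(c),ray(T,*cen(c),.1))
row=T['image'][240,270:310].tolist(); print(row[10:30])
E
```

```text
t 41.0 p [ 0.4785 -0.0405  0.1746] R [[-0.405, 0.914, 0.001], [0.914, 0.405, -0.0], [-0.0, 0.0, -1.0]] F [0.3 0.3 1.1] g 0.6772018471447975 0.0 q [-0.11  0.24  1.89 -0.    1.02 -0.53]
yaw 113.8803907747282
shal (257.65720294426916, 174.1409043112513) 1109.5 [ 0.4788 -0.0384  0.015 ] yaw -157.0 len 0.04523164618802611 wid 0.028720038678118037 mid [ 0.4805 -0.0377]
[  2.1  -0.6 158.7]
T (241.7157287157287, 176.4141414141414) 115.5 [0.62833667 0.06016068 0.1       ]
[[85, 97, 86], [84, 97, 86], [85, 98, 87], [85, 98, 87], [86, 100, 88], [88, 101, 89], [87, 101, 91], [88, 101, 90], [88, 102, 91], [89, 102, 91], [88, 101, 91], [91, 104, 92], [90, 104, 92], [91, 106, 93], [91, 105, 93], [93, 107, 94], [93, 107, 96], [93, 107, 96], [94, 108, 97], [93, 107, 96]]
```

Shallot one is in the bowl at (242,176) of the top view; aligning on the second.

carry_out:
  series:
    - [2,2,0,0,0,0,0.36]
    - [0,0,45,0,0,0,0.36]
    - [0,0,45,0,0,0,0.36]
    - [0,0,45,0,0,0,0.36]
    - [0,0,23,0,0,0,0.36]
    - [0,0,0,0,0,0,0.36]
    - [0,0,0,0,0,0,-1]
    - [0,0,0,0,0,0,-1]

```text
t: 41.9
eef_pos: [0.4806, -0.0379, 0.0172]
eef_rot: [1.709, 2.632, 0.003]
ft_force: [-0.8, 0.6, 0.2]
grip_width: 0.408
gripper_force: 59.5
```

carry_out:
  series:
    - [0,0,0,0,0,0,-1]
    - [0,0,0,0,0,0,-1]
    - [0,0,0,0,0,0,-1]

```text
t: 42.2
eef_pos: [0.4806, -0.0379, 0.0171]
eef_rot: [1.708, 2.632, 0.003]
ft_force: [0.7, 0.6, 7.8]
grip_width: 0.414
gripper_force: 59.6
```

carry_out:
  series:
    - [0,0,-30,0,0,0,-1]
    - [0,0,-45,0,0,0,-1]
    - [0,0,-45,0,0,0,-1]
    - [0,0,-45,0,0,0,-1]
    - [0,0,-45,0,0,0,-1]
    - [0,0,-45,0,0,0,-1]
    - [0,0,-20,0,0,0,-1]
    - [0,0,0,0,0,0,-1]

```text
t: 43.0
eef_pos: [0.4803, -0.038, 0.2943]
eef_rot: [1.706, 2.629, 0.006]
ft_force: [0.3, -0.4, -1.0]
grip_width: 0.411
gripper_force: 59.9
```

```bash
python3 - <<'E'
from h import *
s=st(); print(mv([.628,-.010,.289]))
d=get('wrist','w18')
for c in blobs(d,(140,30,60),(179,255,255),(0,0,512,384),60)[:4]: print(cen(c),cv2.contourArea(c),cv2.boundingRect(c))
E
```

```text
t 43.0 p [ 0.4803 -0.038   0.2943] R [[-0.407, 0.913, 0.008], [0.913, 0.407, -0.001], [-0.004, 0.007, -1.0]] F [ 0.3 -0.4 -1. ] g 0.41054864628643073 59.87041711807251 q [-0.1   0.14  1.69 -0.    1.3  -0.52]
[-34.5 146.2   6.5]
(256.5152515031529, 272.12784132570755) 4546.0 (215, 238, 85, 70)
(438.0454467794293, 132.24397744746284) 975.5 (421, 113, 35, 44)
(508.3800424628449, 356.17622080679405) 78.5 (503, 346, 9, 20)
```

carry_out:
  series:
    - [-8.5,36.5,0,0,0,0,-1]
    - [-8.5,36.5,0,0,0,0,-1]
    - [-8.5,36.5,0,0,0,0,-1]
    - [-9,36.5,0,0,0,0,-1]
    - [0,0,0,0,0,0,-1]
    - [0,0,40,0,0,0,-1]
    - [0,0,40,0,0,0,-1]
    - [0,0,27,0,0,0,-1]

```text
t: 43.85
eef_pos: [0.6231, -0.0099, 0.1789]
eef_rot: [-1.707, -2.63, 0.007]
ft_force: [0.1, -0.8, -0.3]
grip_width: 0.41
gripper_force: 60.0
```

carry_out:
  series:
    - [0,0,0,0,0,0,-1]
    - [0,0,0,0,0,0,0]
    - [0,0,0,0,0,0,0]
    - [0,0,0,0,0,0,0]
    - [0,0,0,0,0,0,0]
    - [0,0,-40,0,0,0,0]
    - [0,0,-40,0,0,0,0]
    - [0,0,-30,0,0,0,0]

```text
t: 44.65
eef_pos: [0.6269, -0.0099, 0.2971]
eef_rot: [1.708, 2.632, 0.003]
ft_force: [0.6, -0.0, 0.7]
grip_width: 0.504
gripper_force: 0.0
```

carry_out:
  series:
    - [40,-22.5,0,0,0,0,0.5]
    - [40,-22.5,0,0,0,0,0.5]
    - [40,-22.5,0,0,0,0,0.5]
    - [40,-22.5,0,0,0,0,0.5]
    - [0,0,40,0,0,0,0.5]
    - [0,0,40,0,0,0,0.5]
    - [0,0,0,0,0,0,0.5]
    - [0,0,0,0,0,0,0.5]

```text
t: 45.45
eef_pos: [0.4795, 0.0996, 0.2146]
eef_rot: [1.71, 2.635, 0.001]
ft_force: [0.6, 0.1, -0.2]
grip_width: 0.744
gripper_force: 0.0
```

```bash
python3 - <<'E'
from h import *
s=st(); d=get('wrist','w19'); T=get('top','t19'); S=get('scene','s19')
for n,D,b in(('T',T,(225,140,310,265)),('S',S,(230,130,310,260))):
  for c in blobs(D,(140,30,60),(179,255,255),b,5)[:4]: print(n,cen(c),cv2.contourArea(c),ray(D,*cen(c),.1))
print('lid knob expected px',proj(d,[.459,.123,.05]))
for c in blobs(d,(0,0,0),(180,255,75),(100,40,420,250),200)[:3]: 
    P=np.array([ray(d,*p[0],.05) for p in c]); print('dark',cen(c),cv2.contourArea(c),cv2.boundingRect(c),((P.min(0)+P.max(0))/2).round(4),np.ptp(P,axis=0).round(3))
for c in blobs(d,(0,0,150),(180,30,255),(60,0,460,330),2000)[:2]: 
    h=cv2.convexHull(c);P=np.array([ray(d,*p[0],.021) for p in h]); print('white',cen(c),cv2.boundingRect(c),((P.min(0)+P.max(0))/2).round(4),np.ptp(P,axis=0).round(3))
a=np.hstack([cv2.resize(d['image'],(480,360)),cv2.resize(T['image'][110:310,120:300],(320,360))]); cv2.imwrite('pics/last.png',a[:,:,::-1])
E
```

```text
t 45.45 p [0.4795 0.0996 0.2146] R [[-0.407, 0.913, 0.001], [0.913, 0.407, 0.0], [-0.0, 0.001, -1.0]] F [ 0.6  0.1 -0.2] g 0.7441109701943363 0.0 q [ 0.18  0.21  1.81 -0.    1.12 -0.24]
T (276.1240981240981, 183.47474747474746) 115.5 [ 0.60911117 -0.02451734  0.1       ]
T (241.80323054331862, 176.32892804698972) 113.5 [0.62854885 0.05994261 0.1       ]
S (255.83597883597884, 168.4620811287478) 94.5 [0.62423552 0.06004291 0.1       ]
lid knob expected px [245.72599707 141.20610867]
dark (247.6615029215926, 138.64777823073788) 1226.5 (228, 118, 40, 42) [0.4598 0.1256 0.05  ] [0.034 0.035 0.   ]
dark (357.4771241830065, 73.76925262858767) 586.5 (281, 40, 139, 64) [0.5125 0.2178 0.05  ] [0.12  0.025 0.   ]
white (248.88111451034572, 125.54621314297619) (176, 58, 146, 137) [0.4601 0.1278 0.021 ] [0.136 0.129 0.   ]
white (388.72235586560817, 37.81244487210328) (343, 0, 104, 74) [0.5343 0.2586 0.021 ] [0.087 0.074 0.   ]
```

Both shallots are in the bowl, radii 41 and 47 mm; the lid is at (.460,.1255), unmoved.

carry_out:
  series:
    - [31.5,-7.3,0,0,0,0,0.5]
    - [0,0,45,0,0,0,0.5]
    - [0,0,45,0,0,0,0.5]
    - [0,0,45,0,0,0,0.5]
    - [0,0,35,0,0,0,0.5]
    - [0,0,0,0,0,0,0.5]
    - [0,0,0,0,0,0,-1]
    - [0,0,0,0,0,0,-1]

```text
t: 46.4
eef_pos: [0.4614, 0.1257, 0.0459]
eef_rot: [1.709, 2.633, 0.005]
ft_force: [-2.7, -1.7, 2.0]
grip_width: 0.42
gripper_force: 1.7
```

carry_out:
  series:
    - [0,0,0,0,0,0,-1]
    - [0,0,0,0,0,0,-1]
    - [0,0,0,0,0,0,-1]
    - [0,0,0,0,0,0,-1]

```text
t: 46.8
eef_pos: [0.4621, 0.1259, 0.0461]
eef_rot: [1.708, 2.631, 0.008]
ft_force: [0.5, 0.6, 8.0]
grip_width: 0.39
gripper_force: 59.6
```

carry_out:
  series:
    - [0,0,-20,0,0,0,-1]
    - [0,0,-45,0,0,0,-1]
    - [0,0,-50,0,0,0,-1]
    - [0,0,-50,0,0,0,-1]
    - [0,0,-50,0,0,0,-1]
    - [0,0,-40,0,0,0,-1]
    - [-35,20,0,0,0,0,-1]
    - [-40,25,0,0,0,0,-1]

```text
t: 47.6
eef_pos: [0.5312, 0.0754, 0.3022]
eef_rot: [1.705, 2.634, 0.006]
ft_force: [0.8, 1.1, -2.5]
grip_width: 0.383
gripper_force: 60.2
```

carry_out:
  series:
    - [-40,25,0,0,0,0,-1]
    - [-40,25,0,0,0,0,-1]
    - [0,0,0,0,0,0,-1]
    - [0,0,0,0,0,0,-1]

```text
t: 48.0
eef_pos: [0.6093, 0.0219, 0.2983]
eef_rot: [-1.711, -2.633, 0.001]
ft_force: [-0.2, -0.9, -2.1]
grip_width: 0.389
gripper_force: 60.3
```

```bash
python3 - <<'E'
from h import *
s=st(); print(mv([.6137,.0219,.24])); d=get('wrist','w20'); z=s['eef_pos'][2]-.0301+.005
for c in blobs(d,(0,0,130),(180,40,255),(20,20,500,340),3000)[:2]:
    h=cv2.convexHull(c);P=np.array([ray(d,*p[0],z) for p in h]); print('white',cen(c),cv2.boundingRect(c),((P.min(0)+P.max(0))/2).round(4),np.ptp(P,axis=0).round(3))
E
```

```text
t 48.0 p [0.6093 0.0219 0.2983] R [[-0.406, 0.914, -0.001], [0.914, 0.406, 0.0], [0.001, -0.001, -1.0]] F [-0.2 -0.9 -2.1] g 0.38873929375023486 60.326242446899414 q [ 0.02  0.35  1.39  0.    1.4  -0.4 ]
[-1.8  4.1 58.3]
white (272.0168813941233, 177.26544432531966) (124, 95, 273, 201) [0.6088 0.0557 0.2732] [0.135 0.071 0.   ]
```

carry_out:
  series:
    - [-2,4,0,0,0,0,-1]
    - [0,0,0,0,0,0,-1]
    - [0,0,35,0,0,0,-1]
    - [0,0,15,0,0,0,-1]
    - [0,0,8,0,0,0,-1]
    - [0,0,0,0,0,0,-1]
    - [0,0,0,0,0,0,-1]

```text
t: 48.75
eef_pos: [0.6143, 0.0226, 0.2418]
eef_rot: [1.709, 2.634, 0.002]
ft_force: [-0.3, -0.2, -2.2]
grip_width: 0.386
gripper_force: 60.3
```

carry_out:
  series:
    - [0,0,6,0,0,0,-1]
    - [0,0,5,0,0,0,-1]
    - [0,0,3,0,0,0,-1]
    - [0,0,0,0,0,0,-1]

```text
t: 49.15
eef_pos: [0.6138, 0.0221, 0.2271]
eef_rot: [1.71, 2.635, -0.0]
ft_force: [-1.5, -1.6, 3.1]
grip_width: 0.386
gripper_force: 60.7
```

carry_out:
  series:
    - [0,0,3,0,0,0,-1]
    - [0,0,3,0,0,0,-1]
    - [0,0,0,0,0,0,-1]

```text
t: 49.45
eef_pos: [0.6134, 0.022, 0.2194]
eef_rot: [-1.71, -2.635, 0.002]
ft_force: [-0.0, -1.9, -5.3]
grip_width: 0.382
gripper_force: 60.1
```

carry_out:
  series:
    - [0,0,3,0,0,0,-1]
    - [0,0,3,0,0,0,-1]
    - [0,0,2,0,0,0,-1]
    - [0,0,0,0,0,0,-1]

```text
t: 49.85
eef_pos: [0.6138, 0.0223, 0.2159]
eef_rot: [1.709, 2.634, 0.002]
ft_force: [-5.8, -1.1, 13.1]
grip_width: 0.388
gripper_force: 61.9
```

carry_out:
  series:
    - [0,0,2,0,0,0,-1]
    - [0,0,0,0,0,0,-1]
    - [0,0,-5,0,0,0,-1]
    - [0,0,0,0,0,0,0.5]
    - [0,0,0,0,0,0,0.5]
    - [0,0,0,0,0,0,0.5]
    - [0,0,-30,0,0,0,0.5]
    - [0,0,-45,0,0,0,0.5]

```text
t: 50.65
eef_pos: [0.6126, 0.0224, 0.2879]
eef_rot: [-1.707, -2.63, 0.007]
ft_force: [0.9, 0.0, -0.4]
grip_width: 0.752
gripper_force: 0.0
```

carry_out:
  series:
    - [0,-30,-20,0,0,0,0.5]
    - [0,-45,0,0,0,0,0.5]
    - [0,-45,0,0,0,0,0.5]
    - [0,-45,0,0,0,0,0.5]
    - [0,0,0,0,0,0,0.5]
    - [0,0,0,0,0,0,0.5]

```text
t: 51.25
eef_pos: [0.4631, -0.0451, 0.311]
eef_rot: [1.711, 2.633, 0.002]
ft_force: [0.2, 0.5, -0.2]
grip_width: 0.749
gripper_force: 0.0
```

```bash
python3 - <<'E'
from h import *
s=st(); d=get('wrist','w21'); T=get('top','t21')
a=np.hstack([cv2.resize(d['image'],(400,300)),cv2.resize(T['image'][110:310,120:360],(360,300))]); cv2.imwrite('pics/last.png',a[:,:,::-1])
c=blobs(T,(0,0,0),(180,255,60),(245,160,272,187))[0]; print(cen(c),'before 258.8 171.7',cv2.contourArea(c))
E
```

```text
t 51.25 p [ 0.4631 -0.0451  0.311 ] R [[-0.406, 0.914, 0.002], [0.914, 0.406, 0.0], [-0.001, 0.001, -1.0]] F [ 0.2  0.5 -0.2] g 0.7487175378757038 0.0 q [-0.12  0.11  1.69  0.    1.35 -0.54]
(258.1736526946108, 171.43413173652695) before 258.8 171.7 167.0
```

View pics/last.png

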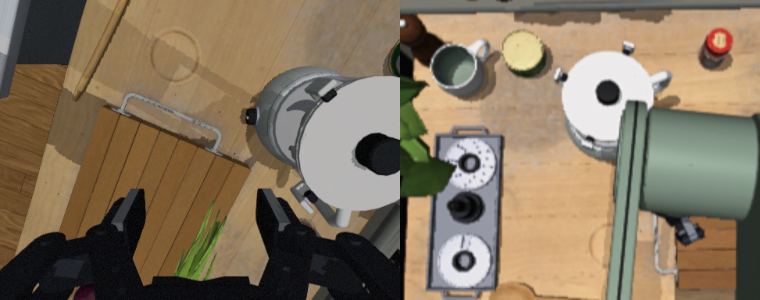

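The lid is on the bowl with its knob where it was at the start, and the two discs and stem stand in the tray ((470,163), (465,205) and (465,260) in the composite). A quick numeric check of the disc hubs follows.

```bash
python3 - <<'E'
from h import *
T=get('top')
for c in blobs(T,(0,0,0),(180,255,75),(140,205,190,305),25)[:5]: print(cen(c),cv2.contourArea(c),ray(T,*cen(c),.027).round(4))
for c in blobs(T,(100,0,170),(140,60,255),(140,205,190,310),100)[:4]:
    h=cv2.convexHull(c);P=np.array([ray(T,*p[0],.0145) for p in h]); print('disc',((P.min(0)+P.max(0))/2).round(4),np.ptp(P,axis=0).round(4))
E
```

```text
(163.84152215799614, 247.94026974951828) 346.0 [0.4596 0.2652 0.027 ]
(145.34631360332295, 230.72118380062307) 321.0 [0.5047 0.3142 0.027 ]
(162.16201859229747, 283.5086321381142) 125.5 [0.3704 0.267  0.027 ]
(165.79432624113474, 218.39716312056734) 117.5 [0.5358 0.2622 0.027 ]
(185.3135313531353, 255.37953795379536) 50.5 [0.4397 0.2097 0.027 ]
disc [0.3714 0.2705 0.0145] [0.0902 0.0875 0.    ]
disc [0.5323 0.2635 0.0145] [0.0824 0.0874 0.    ]
```

```bash
python3 -c "
from plant import arm
print(arm.hand_in())"
```

```text
the job is handed in; nothing more can be done
None
```

I finished every step and handed the job in at about 51 s of the 210 s allowed; the hand-in returned no verdict. My last measurements put both discs flat in the tray with the stem between them, the blade meshed and home, both shallots in the bowl, the lid snapped home and the spice jar still standing.

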